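Set the sample carousel and bolt its dial

TASK

Set the sample carousel to the amber vial and lock it: turn the clear dial cover until its yellow-edged opening is centred over the compartment with the amber vial, then push the red-handled bolt fully home so that its tip goes right through the brass keeper on the dial. A blue-capped tube has been left lying in the bolt's way: lay it flat in the steel tray, without letting it fall on the bench, and do not shift or tip the other things on the bench.

Things in the scene. Friction and masses are not known exactly. Their poses are not given: they have to be found in the camera images.
- carousel: Fixed grey base, 290 mm long (y), 172 mm wide (x) at the drum. Origin: its underside, on the bench. White drum (radius 76, walls up to z = 74 mm), axis at x = 0, y = +70 mm. Walls along x and y through the axis part it into four compartments, centred 45, 135, 225 and 315 deg from +x (towards +y), 42 mm out; floor z = 15 mm. The bolt sits on the -y side and slides along +y at x = 0, z = 96 mm.
- pedestal (a point): Middle of the top of the blue bolt pedestal (60 mm in x, 125 mm in y), 80 mm above the bench; axes as the carousel's. On it (from here): two side rails at x = +-15 to +-21 mm, y = -15 to +41 mm, top 26 mm up; two bolt brackets 39 mm wide (x), 12 mm thick, centred at y = +50 and y = -50 mm, top 36 mm up.
- dial (a joint): Angle of the clear dial cover (radius 80 mm, top z = 81 mm) about the drum axis, rad, anticlockwise from above; no stops, stays where left (friction about 0.06 N m). At 0 its 64 deg wedge opening with yellow edge strips is centred on the compartment at 45 deg; at pi/2, pi, -pi/2 on the next ones. These four are its index positions, where a keeper faces the bolt.
- dial_keeper (a point): Middle of one of four brass keepers (staples 32 mm wide, 14 mm deep, 69 mm from the drum axis, top 112 mm above the bench), standing on the cover 45 and 135 deg either side of the opening's middle; this one lies on the dial's +x. Each passes the 14 mm bolt with 3 mm to spare either side; a keeper not in line stops the bolt; between keepers the bolt holds nothing.
- dial_opening (a point): Middle of the dial's opening, 45 mm from the drum axis, at the cover's top. Its axes are the dial's: the carousel's turned by the dial's angle. The opening lies at 45 deg between its x and y.
- bolt (a joint): Travel of the bolt (m): 0 withdrawn, 0.040 fully home at its stop; moves along the carousel's +y, towards the drum, with about 2.5 N of friction, and stays where left. Its tip reaches the keeper's outer face at 0.014 and leaves its inner face at 0.028; the tip is tapered over 10 mm.
- bolt_handle (a point): Top of the bolt's upright red handle, a cylinder of 14 mm diameter, 165 mm above the bench; 59 mm of it stands clear above the rails.
- tube: 30 g centrifuge tube, blue cap, lying level across the bolt's side rails, between handle and front bracket. 114 mm long along its own y, cap (35 mm wide, 12 mm long) at its -y end; body diameter 29 mm. Origin: mid length, 17.5 mm below its axis. Handle and bracket leave no room for fingers beside its middle; 30 to 40 mm off the middle both sides are free.
- dial_grip (a point): On the drum axis, 116 mm above the carousel's underside, a little below the top (119 mm) of the dial's black bar grip. The bar is 64 mm long, 14 mm thick and 36 mm high and points along the opening's direction, 45 deg between the dial's x and y.
- bolt_tip (a point): Tip of the steel bolt (14 mm diameter), on its axis, 75 mm ahead of the handle.
- vial_amber: Amber glass vial with a black cap, 22 mm diameter, 51 mm tall, standing in one of the drum's four compartments. Origin: centre of its underside. It marks the wanted compartment and stays there.
- tray: Fixed shallow steel tray, 100 mm (x) by 165 mm (y), 20 mm high, walls 4 mm, floor about 4 mm thick. Origin: centre of its underside, on the bench.
- beaker: Small empty glass beaker, 52 mm diameter, 62 mm tall, close to the carousel on the robot's side. Origin: centre of its underside. Leave alone.
- flask: Conical glass flask, 67 mm diameter, 112 mm tall, beyond the bolt. Origin: centre of its underside. Leave alone.
- bottle: Bottle with an orange cap, 70 mm diameter, 128 mm tall. Origin: centre of its underside. Leave alone.
- spare_tube: Centrifuge tube with an orange cap, 114 mm long, 35 mm thick, lying on the bench. Origin: below its middle. Leave alone.
- tape: Roll of tan tape lying flat, 96 mm diameter, 25 mm high. Origin: centre of its underside. Leave alone.

How it is judged (in metres and radians):
At the end, for the whole second after the job is handed in: Bolt in by over 36 of 40 mm; opening's middle within 22 mm of the amber vial and dial within 0.07 rad of an index position (bolt through a keeper), still; tube lying within 0.37 rad of level, at rest on the tray floor, its middle within 45 mm (tray x) and 75 mm (y) of the tray's (value of joint bolt above 0.036 m and horizontal distance between dial_opening and vial_amber below 0.022 m and (angle between the x axis of dial_opening and the x axis of carousel, either way round below 0.07 rad or angle between the x axis of dial_opening and the y axis of carousel, either way round below 0.07 rad) and x of tube in the frame of tray between -0.045 and 0.045 m and y of tube in the frame of tray between -0.075 and 0.075 m and z of tube in the frame of tray below 0.013 m and angle between tube's own y axis and vertical between 1.2 and 1.95 rad and linear speed of tube below 0.02 m/s and velocity of joint dial between -0.05 and 0.05 rad/s); the robot touches nothing.
It fails at once if the beaker, flask, bottle, orange-capped tube or tape roll is moved by more than 40 mm (distance of any of beaker, flask, bottle, spare_tube, tape from where it was at the start of the episode above 0.04 m).
It fails at once if the beaker, flask or bottle is tipped over (angle between any of beaker, flask, bottle's own z axis and vertical above 0.6 rad).
It fails at once if the blue-capped tube is dropped or knocked off on to the bench (height (world z) of tube below 0.035 m and (x of tube in the frame of tray below -0.075 m or x of tube in the frame of tray above 0.075 m or y of tube in the frame of tray below -0.11 m or y of tube in the frame of tray above 0.11 m)).
It also fails if it takes over 67 s, if anything falls off the work surface, if the arm or the gripper's body presses on something with over 40 N, if the wrist force passes 120 N, or if a joint passes its speed limit or range.

ROBOT

A 6-joint arm with a two-finger parallel gripper is mounted at the origin on a cart in front of the work surface, level with it; the furniture and walls round the work are solid. World frame = base frame: x ahead of the robot, y to its left, z up, the work surface at z = 0. Lengths are in m, angles in degrees, forces in N, time in s.
With the tool pointing down it reaches from about 0.35 to 0.875 m from the base axis. Payload 4.2 kg.
Tool frame: the origin (TCP) lies midway between the tips of the shut fingers; the grasp point (between the pads) lies 19 mm behind it (r.pinch_z is the distance from the TCP to the grasp point, in m); z points along the fingers, y is the line along which they close (so a half turn about z gives the same grasp; the last joint's range is limited). The gripper opens to 87 mm and grips with 3 to 60 N. Pads are 19 mm wide; open, the fingers measure 117 mm over their backs; the gripper's body (75 mm by 190 mm) begins 51 mm behind the grasp point.
Start: joints at [-57.605, 22.042, 0.453, 0, -68.411, -14.817], TCP at [0.189, -0.596, 0.201] pointing down, gripper open.
Joint ranges: [-179.83, 179.83], [-69.29, 118.12], [-61.27, 80.66], [-181.25, 117.63], [-171.15, -9.14], [-177.46, 177.46]. Speed limits (degrees/s): [159.86, 159.86, 180, 180, 180, 180].

INTERFACE

Orientations are given as a 3x3 rotation matrix whose columns are the frame's x, y, z axes.
In Python, from station import r, imaging, models gives the robot as it stands. The module is installed in compiled form; this text tells all that it offers.
- The arm moves only by the tool apply_moves, never from a script. Its argument "moves" is a list of rows, each a list of 2 entries, a list of its own where there are three numbers: the shift along the tool's x, y, z in m, then the turn about the tool's z in degrees. A call has 1 to 5 rows; each row shifts and turns the commanded pose from where the row before left it, along the tool's axes as they then stand; what a row does not reach is not made up. A row lasts 1/12 s, in which the tool goes at most 41.7 mm and 7.16 degrees, less where a joint would pass 70% of its speed; a pose out of reach is approached as far as the arm can. A call is refused whole if a number of a shift passes 0.0417 or a number of a turn 7.16, either way. A call with a gripper value outside its range is refused whole. "hand" is the finger opening in m, from 0 to 0.087, set as the call begins (left out, the last holds). The fingers move at their own pace and stop on an object; the grip force is fixed at half the most. Time passes only in rows, so rows that do not move let the fingers close. It gives the time, the measured TCP pose, the force, the opening and the grip force at its end, in the units of the state.
- r.sense(): the state, without advancing time (a new reading comes with each control period).
- imaging.capture(name): name is "scene" or "top" or "wrist"; returns a dict with "frame" (400x640x3 uint8, blue, green, red), "intrinsics" (3x3 intrinsics, pixels), "dist" ([k1, k2, p1, p2, k3] as OpenCV has them; the pictures are not rectified), "eye" and "orientation" of the camera in the world. Camera axes: x right, y down, z forward; pixel columns grow to the right and rows downward; lengths in m; the calibration is good to about 2 mm. A picture is of the moment at which its call begins. There is no depth.
- r.finish_job(): hands the job in; it is judged then, once.
Trained networks look in a picture, given as the dict that the camera call returned (one of the last four; its "shot" number tells which), for a name from the list of things; names that differ only in an ending like _2 or _b are one class to them, and where a whole thing is asked for, a point or a joint stands for the part that bears it (a point fixed in the world has none). Each returns a list of dicts, best first, with "confidence" (0 to 1); they miss things now and then, are a little off and sometimes report something else, mostly with a low value. They report only what shows in the picture. A call takes as long as a camera call.
- models.cut_out(picture, target): "region" (400x640 bool, what is visible of it) and "extent" ([left, top, width, height] as shares, 0 to 1, of the picture: columns of its width, rows of its height, round what is visible of it).
- models.place_of(picture, target): "at" ([column, row] as shares, 0 to 1, of the picture: columns of its width, rows of its height: a listed point, or the origin of a listed thing).
The state is a dict: "time_s": time; "joints": joint angles; "joint_velocities": joint speeds; "effort": joint torques, N m; "tcp_pos": TCP position; "ee_rot": TCP orientation; "wrist_force": force on the tool from outside, world axes, zero at the start; "moment": the same for the moment, N m; "gripper_width": opening from 0.0 (shut) to 1.0 (fully open); "gripper_force": force on a finger pad.
Only numpy, scipy, OpenCV 4.12 (cv2) and the standard library are available. Lean on these libraries where they do the work, as an engineer would, in place of code of your own. Each camera call takes 0.05 s, during which the arm holds its last target. There are 200 camera calls.

## Working session

There is one attempt and no reset: what is moved stays moved. The work goes in short steps, Python scripts to look and compute and a tool call to move; the robot and the scene stay as the last step left them, time stands still between calls to the robot, and variables do not carry over. Pictures are saved under pics/ and viewed, at most 10 in all, crops included, and the job is handed in when it is done.

Besides the shell and the picture viewer there is one more tool, called after "Request:" in YAML: its name, and indented under it one key for each argument. apply_moves: Moves the arm, as the interface text tells. Its arguments: {"type":"object","properties":{"moves":{"type":"array"},"hand":{"type":"number"}},"required":["moves"]}

```bash
mkdir -p pics; cat > h.py <<'E'
import numpy as np, cv2
from station import r, imaging, models
def px(p,s): return np.array([s[0]*640,s[1]*400])
def ray(p,uv):
    q=cv2.undistortPoints(np.array([[uv]],float),np.array(p["intrinsics"]),np.array(p["dist"]))[0,0]
    d=np.array(p["orientation"])@np.array([q[0],q[1],1.]); return np.array(p["eye"]),d/np.linalg.norm(d)
def atz(p,uv,z):
    e,d=ray(p,uv); return e+d*(z-e[2])/d[2]
def proj(p,X):
    R=np.array(p["orientation"]).T; X=np.atleast_2d(np.array(X,float))
    rv=cv2.Rodrigues(R)[0]; t=-R@np.array(p["eye"])
    return cv2.projectPoints(X,rv,t,np.array(p["intrinsics"]),np.array(p["dist"]))[0][:,0]
def tri(obs):
    A=np.zeros((3,3));b=np.zeros(3)
    for p,uv in obs:
        e,d=ray(p,uv);M=np.eye(3)-np.outer(d,d);A+=M;b+=M@e
    return np.linalg.solve(A,b)
E
python3 - <<'E'
from h import *
ps={n:imaging.capture(n) for n in("scene","top")}
for n,p in ps.items():
    cv2.imwrite(f"pics/{n}0.png",p["frame"]); print(n,np.round(p["eye"],3),np.round(p["orientation"],2).tolist())
Z=dict(carousel=0,pedestal=.08,dial_keeper=None,dial_opening=.081,bolt_handle=.165,dial_grip=.116,bolt_tip=.096,vial_amber=.015,tube=.106,tray=0,beaker=0,flask=0,bottle=0,spare_tube=0,tape=0)
for t,z in Z.items():
    o=[]
    for n,p in ps.items():
        L=models.place_of(p,t)
        if L:
            u=px(p,L[0]["at"]);o.append((p,u))
            print(t,n,round(L[0]["confidence"],2),np.round(u),"atz",np.round(atz(p,u,z),3) if z is not None else "",len(L))
    if len(o)==2: print("   tri",np.round(tri(o),3))
E
```

```text
scene [-1.000e-03  1.114e+00  6.010e-01] [[-0.87, -0.22, 0.45], [-0.5, 0.34, -0.8], [0.02, -0.91, -0.4]]
top [-0.141 -0.047  1.862] [[0.32, -0.88, 0.35], [-0.95, -0.29, 0.13], [-0.01, -0.38, -0.93]]
carousel scene 0.59 [316. 199.] atz [ 0.672 -0.049  0.   ] 2
carousel top 0.76 [315. 205.] atz [0.523 0.236 0.   ] 1
   tri [0.494 0.223 0.137]
pedestal scene 0.84 [311. 209.] atz [0.557 0.178 0.08 ] 1
pedestal top 0.72 [332. 195.] atz [0.557 0.175 0.08 ] 1
   tri [0.558 0.175 0.078]
dial_keeper scene 0.69 [288. 240.] atz  2
dial_keeper top 0.97 [280. 192.] atz  2
   tri [0.505 0.372 0.084]
dial_opening scene 0.77 [308. 240.] atz [0.468 0.342 0.081] 1
dial_opening top 0.8 [287. 200.] atz [0.48  0.336 0.081] 1
   tri [0.476 0.336 0.077]
bolt_handle scene 0.47 [313. 177.] atz [0.58  0.133 0.165] 1
bolt_handle top 0.45 [333. 185.] atz [0.565 0.171 0.165] 1
   tri [0.559 0.169 0.181]
dial_grip scene 0.84 [308. 219.] atz [0.497 0.298 0.116] 1
dial_grip top 0.64 [296. 193.] atz [0.505 0.305 0.116] 1
   tri [0.499 0.303 0.12 ]
bolt_tip scene 0.58 [313. 214.] atz [0.52  0.229 0.096] 2
tube scene 
[... 264 characters left out ...]
eaker scene 0.67 [351. 228.] atz [0.467 0.086 0.   ] 1
beaker top 0.58 [344. 226.] atz [0.477 0.096 0.   ] 1
   tri [0.469 0.094 0.005]
flask scene 0.58 [279. 227.] atz [0.662 0.202 0.   ] 1
flask top 0.56 [335. 179.] atz [0.66  0.193 0.   ] 1
   tri [ 0.665  0.194 -0.005]
bottle scene 0.86 [287. 298.] atz [0.442 0.478 0.   ] 1
bottle top 0.69 [251. 209.] atz [0.426 0.479 0.   ] 2
   tri [0.432 0.481 0.002]
spare_tube scene 0.66 [265. 334.] atz [0.414 0.599 0.   ] 2
spare_tube top 0.52 [223. 203.] atz [0.411 0.598 0.   ] 1
   tri [ 0.412  0.599 -0.   ]
tape scene 0.94 [389. 218.] atz [ 0.389 -0.047  0.   ] 2
tape top 0.53 [370. 257.] atz [ 0.385 -0.042  0.   ] 2
   tri [ 0.386 -0.042  0.003]
```

```bash
python3 - <<'E'
import cv2
a=cv2.imread("pics/scene0.png");b=cv2.imread("pics/top0.png")
cv2.imwrite("pics/s1.png",cv2.resize(a[150:300,230:430],(800,600),interpolation=3))
cv2.imwrite("pics/t1.png",cv2.resize(b[150:270,240:400],(800,600),interpolation=3))
E
```

```text
(no output)
```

View pics/s1.png

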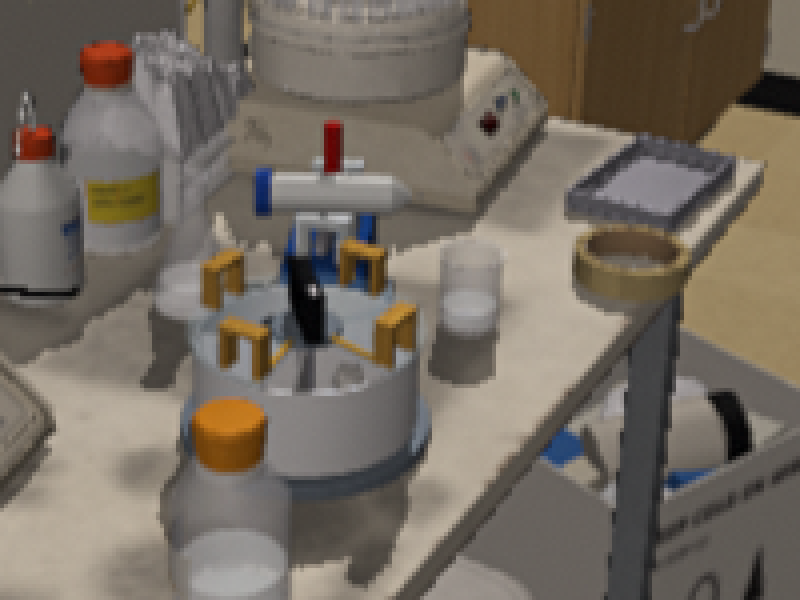

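View pics/t1.png

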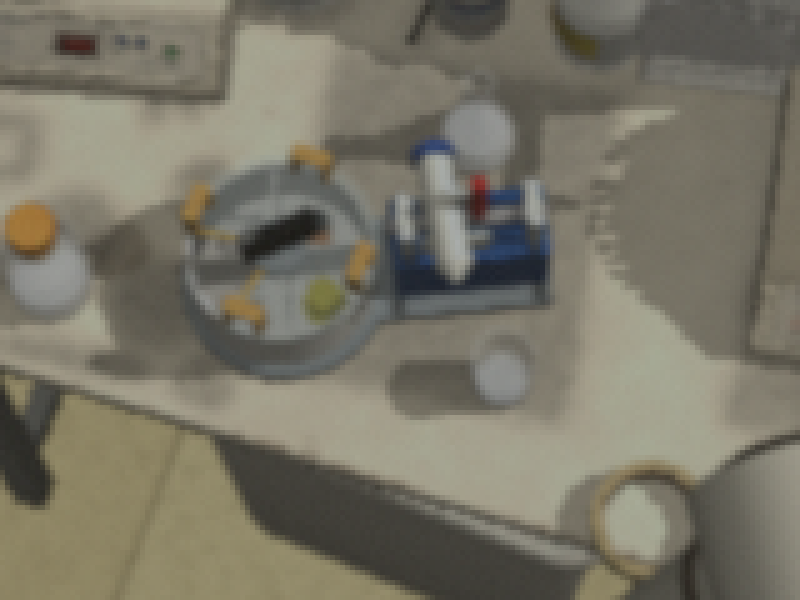

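```bash
python3 - <<'E'
from h import *
s=r.sense(); print({k:np.round(s[k],3).tolist() for k in s})
w=imaging.capture("wrist"); R=np.array(s["ee_rot"]);print("eye in tool",R.T@(w["eye"]-np.array(s["tcp_pos"])),"\n",np.round(R.T@w["orientation"],2),w["intrinsics"])
ps={n:imaging.capture(n) for n in("scene","top")}
for n,p in ps.items():
  for t in("vial_amber","tube","dial","tray","bolt_handle"):
    for L in models.cut_out(p,t)[:2]:
      m=L["region"];ys,xs=np.nonzero(m);print(n,t,round(L["confidence"],2),len(xs),xs.mean(),ys.mean(),xs.min(),xs.max(),ys.min(),ys.max())
A=np.array([.503,.303]);c=A-np.array([.557,.176]);yaw=np.arctan2(-c[0],c[1]);print(np.degrees(yaw),np.hypot(*c))
for k in (45,135,225,315):
  a=yaw+np.radians(k);X=[A[0]+.042*np.cos(a),A[1]+.042*np.sin(a),.04];print(k,np.round(X,3),proj(ps["top"],X),proj(ps["scene"],X))
E
```

```text
{'time_s': 1.6, 'joints': [-57.605, 22.04, 0.452, -0.001, -68.413, -14.818], 'joint_velocities': [0.037, 0.048, -0.045, -0.103, 0.041, 0.016], 'effort': [-0.0, -39.046, 18.762, 4.224, 0.016, -0.0], 'tcp_pos': [0.189, -0.596, 0.201], 'ee_rot': [[-0.953, -0.302, -0.0], [-0.302, 0.953, 0.0], [-0.0, 0.0, -1.0]], 'wrist_force': [0.363, -0.438, -0.014], 'moment': [0.003, 0.004, -0.027], 'gripper_force': 0.0, 'gripper_width': 1.001}
eye in tool [ 0.08427638 -0.00035709 -0.18367394] 
 [[-0.   -0.95 -0.3 ]
 [ 1.   -0.    0.  ]
 [-0.   -0.3   0.95]] [[311.52169428   0.         321.44667816]
 [  0.         311.52169428 194.13432921]
 [  0.           0.           1.        ]]
scene tube 0.58 351 312.1424501424501 198.46153846153845 295 331 193 203
scene dial 0.76 1435 305.0745644599303 229.1205574912892 277 336 210 247
top tube 0.72 225 327.6088888888889 190.5288888888889 321 333 178 205
top dial 0.59 1077 297.2534818941504 198.08263695450324 276 315 179 218
top tray 0.74 337 429.09792284866467 258.88427299703267 419 438 246 275
top bolt_handle 0.57 176 339.78409090909093 223.16477272727272 334 346 215 231
top bolt_handle 0.46 84 334.92857142857144 191.72619047619048 317 344 185 196
23.03504448918531 0.1380036231408437
45 [0.519 0.342 0.04 ] [[289.47299423 194.94988402]] [[291.79335651 248.76457485]]
135 [0.464 0.319 0.04 ] [[290.2064322  208.63257631]] [[313.91628112 250.53617041]]
225 [0.487 0.264 0.04 ] [[305.00966195 207.53048806]] [[316.79485048 239.45501565]]
315 [0.542 0.287 0.04 ] [[304.10958344 193.86513398]] [[295.71402416 237.82546334]]
```

Request:
apply_moves:
  moves:
    - [[-0.0228, 0.027, -0.006], 0]
    - [[-0.0228, 0.027, -0.006], 0]
    - [[-0.0228, 0.027, -0.006], 0]
    - [[-0.0228, 0.027, -0.006], 0]
    - [[-0.0228, 0.027, -0.006], 0]

```text
time_s: 2.67
tcp_pos: [0.2569, -0.4312, 0.2308]
ee_rot: [[-0.953, -0.301, 0.0], [-0.301, 0.953, -0.0], [-0.0, -0.0, -1.0]]
wrist_force: [0.1, 0.6, -0.5]
gripper_width: 1.004
gripper_force: 0.0
```

Request:
apply_moves:
  moves:
    - [[-0.0228, 0.027, -0.006], 0]
    - [[-0.0228, 0.027, -0.006], 0]
    - [[-0.0228, 0.027, -0.006], 0]
    - [[-0.0228, 0.027, -0.006], 0]
    - [[-0.0228, 0.027, -0.006], 0]

```text
time_s: 3.08
tcp_pos: [0.3248, -0.268, 0.2612]
ee_rot: [[-0.953, -0.302, 0.001], [-0.302, 0.953, -0.0], [-0.001, -0.001, -1.0]]
wrist_force: [0.9, -1.2, -0.8]
gripper_width: 0.997
gripper_force: 0.0
```

Request:
apply_moves:
  moves:
    - [[-0.0228, 0.027, -0.006], 0]
    - [[-0.0228, 0.027, -0.006], 0]
    - [[-0.0228, 0.027, -0.006], 0]
    - [[-0.0228, 0.027, -0.006], 0]
    - [[-0.0228, 0.027, -0.006], 0]

```text
time_s: 3.5
tcp_pos: [0.3927, -0.1047, 0.2914]
ee_rot: [[-0.953, -0.302, 0.001], [-0.302, 0.953, 0.0], [-0.001, -0.0, -1.0]]
wrist_force: [0.8, -0.6, -0.4]
gripper_width: 1.003
gripper_force: 0.0
```

Request:
apply_moves:
  moves:
    - [[-0.0228, 0.027, -0.006], 0]
    - [[-0.0228, 0.027, -0.006], 0]
    - [[-0.0228, 0.027, -0.006], 0]
    - [[-0.0228, 0.027, -0.006], 0]
    - [[-0.0228, 0.027, -0.006], 0]

```text
time_s: 3.92
tcp_pos: [0.4606, 0.0585, 0.3213]
ee_rot: [[-0.953, -0.303, 0.001], [-0.303, 0.953, 0.0], [-0.001, 0.0, -1.0]]
wrist_force: [1.2, -1.6, 0.4]
gripper_width: 0.999
gripper_force: 0.0
```

Request:
apply_moves:
  moves:
    - [[-0.0228, 0.027, -0.006], 0]
    - [[-0.0228, 0.027, -0.006], 0]
    - [[-0.0228, 0.027, -0.006], 0]
    - [[-0.0228, 0.027, -0.006], 0]
    - [[0, 0, 0], -5.4]

```text
time_s: 4.33
tcp_pos: [0.5168, 0.1922, 0.3439]
ee_rot: [[-0.919, -0.395, 0.001], [-0.395, 0.919, 0.001], [-0.001, 0.0, -1.0]]
wrist_force: [0.3, -0.4, 0.8]
gripper_width: 1.0
gripper_force: 0.0
```

```bash
sleep 0; python3 - <<'E'
from h import *
p=imaging.capture("wrist");s=r.sense();print(s["time_s"],np.round(s["tcp_pos"],3),np.round(s["joints"],1),np.round(s["ee_rot"],3).tolist())
cv2.imwrite("pics/w1.png",p["frame"])
Z=dict(pedestal=.08,dial_keeper=.1,dial_opening=.081,bolt_handle=.165,dial_grip=.116,bolt_tip=.096,vial_amber=.015,tube=.103,beaker=0,flask=0)
for t,z in Z.items():
    for L in models.place_of(p,t)[:2]:
        u=px(p,L["at"]);print(t,round(L["confidence"],2),np.round(u),np.round(atz(p,u,z),3))
E
```

```text
4.3833 [0.516 0.19  0.344] [  37.1   10.9    5.    -0.   -84.2 -103.6] [[-0.917, -0.4, -0.001], [-0.4, 0.917, -0.0], [0.001, -0.0, -1.0]]
pedestal 0.69 [296. 180.] [0.566 0.172 0.08 ]
dial_keeper 0.66 [438. 197.] [0.503 0.37  0.1  ]
dial_opening 0.61 [428. 164.] [0.468 0.34  0.081]
dial_opening 0.37 [286. 195.] [0.593 0.167 0.081]
bolt_handle 0.73 [287. 194.] [0.563 0.166 0.165]
dial_grip 0.68 [403. 178.] [0.496 0.304 0.116]
bolt_tip 0.72 [342. 176.] [0.531 0.229 0.096]
bolt_tip 0.15 [309. 178.] [0.551 0.188 0.096]
tube 0.66 [309. 176.] [0.548 0.186 0.103]
beaker 0.96 [288. 103.] [0.474 0.115 0.   ]
beaker 0.37 [308. 178.] [0.578 0.193 0.   ]
flask 0.75 [292. 226.] [0.672 0.2   0.   ]
```

View pics/w1.png

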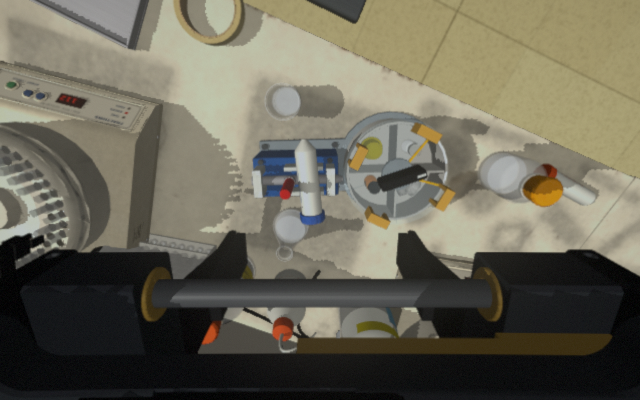

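```bash
python3 - <<'E'
from h import *
f=cv2.imread("pics/w1.png")
cv2.imwrite("pics/w1c.png",cv2.resize(f[110:230,300:460],(800,600),interpolation=2))
E
```

```text
(no output)
```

View pics/w1c.png

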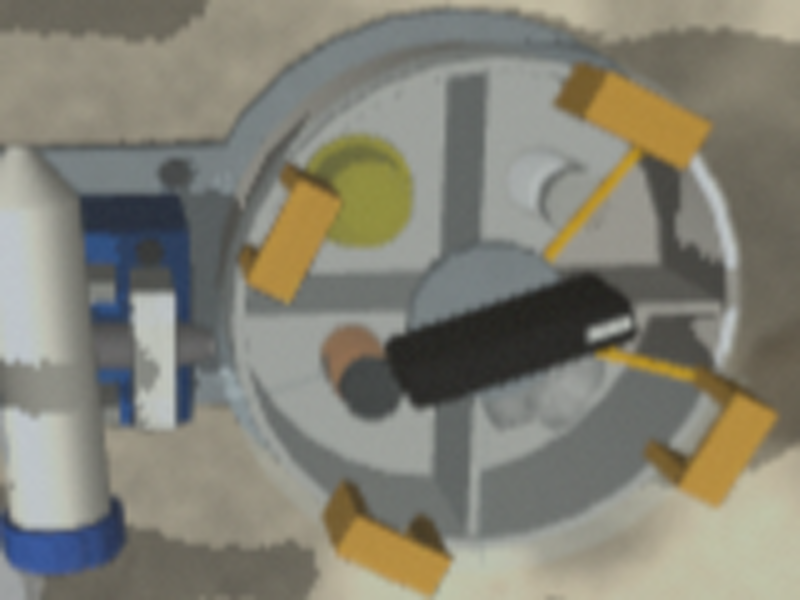

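```bash
cat >> h.py <<'E'
def maskline(p,name,z):
    L=models.cut_out(p,name)
    if not L: return
    m=L[0]["region"].astype(np.uint8); ys,xs=np.nonzero(m)
    W=np.array([atz(p,(x,y),z)[:2] for x,y in zip(xs,ys)])
    c=W.mean(0); w,V=np.linalg.eigh(np.cov((W-c).T)); d=V[:,1]; s=(W-c)@d; t=(W-c)@V[:,0]
    mid=c+d*(s.max()+s.min())/2
    return dict(conf=round(L[0]["confidence"],2),mid=np.round(mid,4),ang=round(np.degrees(np.arctan2(d[1],d[0]))%180,1),len=round(np.ptp(s),4),wid=round(np.ptp(t),4))
E
python3 - <<'E'
from h import *
for n in("wrist","scene","top"):
    p=imaging.capture(n); print(n,maskline(p,"tube",.1205))
    L=models.cut_out(p,"tray")
    if L: print("tray",maskline(p,"tray",.02))
    for t,z in(("tray",0),("dial_grip",.116),("pedestal",.08),("bolt_handle",.165)):
        for l in models.place_of(p,t)[:1]: u=px(p,l["at"]);print(t,round(l["confidence"],2),np.round(atz(p,u,z),3))
E
```

```text
wrist {'conf': 0.77, 'mid': array([0.5536, 0.1887]), 'ang': np.float64(28.1), 'len': np.float64(0.1217), 'wid': np.float64(0.0343)}
tray {'conf': 0.97, 'mid': array([ 0.4696, -0.1928]), 'ang': np.float64(104.4), 'len': np.float64(0.1739), 'wid': np.float64(0.0734)}
tray 0.61 [0.577 0.194 0.   ]
dial_grip 0.88 [0.499 0.308 0.116]
pedestal 0.6 [0.564 0.168 0.08 ]
bolt_handle 0.57 [0.564 0.163 0.165]
scene {'conf': 0.64, 'mid': array([0.5508, 0.1859]), 'ang': np.float64(28.8), 'len': np.float64(0.1112), 'wid': np.float64(0.0863)}
tray {'conf': 0.85, 'mid': array([ 0.4309, -0.1906]), 'ang': np.float64(91.0), 'len': np.float64(0.2071), 'wid': np.float64(0.1218)}
tray 0.95 [ 0.437 -0.237  0.   ]
dial_grip 0.88 [0.495 0.3   0.116]
pedestal 0.85 [0.565 0.178 0.08 ]
bolt_handle 0.56 [0.57  0.162 0.165]
top {'conf': 0.59, 'mid': array([0.551 , 0.1891]), 'ang': np.float64(28.0), 'len': np.float64(0.1152), 'wid': np.float64(0.0323)}
tray {'conf': 0.93, 'mid': array([ 0.4354, -0.2101]), 'ang': np.float64(86.7), 'len': np.float64(0.1685), 'wid': np.float64(0.11)}
tray 0.85 [ 0.447 -0.205  0.   ]
dial_grip 0.69 [0.509 0.305 0.116]
pedestal 0.93 [0.555 0.174 0.08 ]
bolt_handle 0.72 [0.421 0.094 0.165]
```

Request:
apply_moves:
  moves:
    - [[0, 0, 0], -4.4]
    - [[0.003, -0.009, 0.036], 0]
    - [[0.003, -0.0097, 0.036], 0]
    - [[0, 0, 0.036], 0]
    - [[0, 0, 0.036], 0]
  hand: 0.06

```text
time_s: 6.5
tcp_pos: [0.518, 0.1673, 0.1995]
ee_rot: [[-0.888, -0.459, 0.001], [-0.459, 0.888, 0.001], [-0.001, 0.0, -1.0]]
wrist_force: [0.0, 0.3, -0.4]
gripper_width: 0.738
gripper_force: 0.0
```

Request:
apply_moves:
  moves:
    - [[0, 0, 0], 0]
    - [[0, 0, 0], 0]

```text
time_s: 6.67
tcp_pos: [0.5176, 0.1672, 0.1998]
ee_rot: [[-0.888, -0.46, -0.003], [-0.46, 0.888, -0.003], [0.004, -0.001, -1.0]]
wrist_force: [0.1, 1.0, 0.6]
gripper_width: 0.699
gripper_force: 0.0
```

```bash
python3 - <<'E'
from h import *
p=imaging.capture("wrist");s=r.sense();print(s["time_s"],np.round(s["tcp_pos"],4),np.round(s["ee_rot"],3).tolist())
f=p["frame"].copy()
print(maskline(p,"tube",.1205))
R=np.array(s["ee_rot"]);T=np.array(s["tcp_pos"])
for y in(-.03,.03):
  for x in (-.01,.01):
    X=T+R@np.array([x,y,0]);X[2]=.1085
    u=proj(p,X)[0];cv2.circle(f,tuple(int(v) for v in u),3,(0,0,255),-1)
X=np.array([[.552,.188,.1205],[.552-.0503,.188-.0268,.1205],[.5193,.1706,.1205]])
for u in proj(p,X): cv2.circle(f,tuple(int(v) for v in u),3,(0,255,0),-1)
cv2.imwrite("pics/w2.png",f)
E
```

```text
6.7167 [0.5192 0.1681 0.2021] [[-0.888, -0.46, 0.002], [-0.46, 0.888, -0.0], [-0.002, -0.001, -1.0]]
{'conf': 0.89, 'mid': array([0.5461, 0.1845]), 'ang': np.float64(28.9), 'len': np.float64(0.1058), 'wid': np.float64(0.0338)}
```

View pics/w2.png

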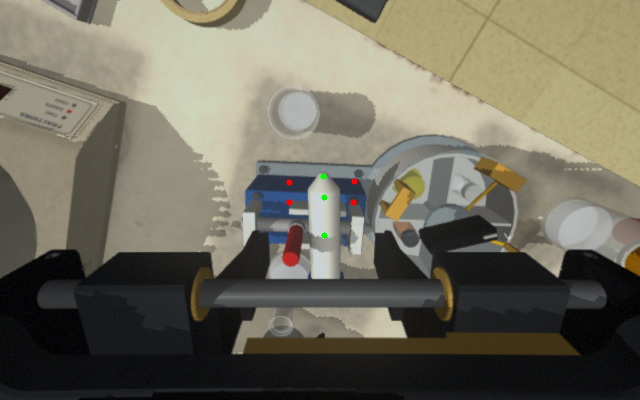

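Request:
apply_moves:
  moves:
    - [[0.003, 0.002, 0.02], 0]
    - [[0, 0, 0.02], 0]
    - [[0, 0, 0.02], 0]
    - [[0, 0, 0.02], 0]
    - [[0, 0, 0.0135], 0]
  hand: 0.052

```text
time_s: 7.18
tcp_pos: [0.5159, 0.1693, 0.1084]
ee_rot: [[-0.888, -0.46, 0.004], [-0.46, 0.888, 0.002], [-0.004, 0.0, -1.0]]
wrist_force: [-0.3, 0.3, -0.5]
gripper_width: 0.598
gripper_force: 0.0
```

Request:
apply_moves:
  moves:
    - [[0, 0, 0], 0]
    - [[0, 0, 0], 0]

```text
time_s: 7.35
tcp_pos: [0.5159, 0.1691, 0.1091]
ee_rot: [[-0.888, -0.461, 0.003], [-0.461, 0.888, 0.001], [-0.003, -0.0, -1.0]]
wrist_force: [0.6, -0.2, 0.7]
gripper_width: 0.598
gripper_force: 0.0
```

Request:
apply_moves:
  moves:
    - [[0, 0, 0], 0]
    - [[0, 0, 0], 0]
    - [[0, 0, 0], 0]
    - [[0, 0, 0], 0]
    - [[0, 0, 0], 0]
  hand: 0.01

```text
time_s: 7.77
tcp_pos: [0.5147, 0.1684, 0.1076]
ee_rot: [[-0.888, -0.46, 0.001], [-0.46, 0.888, 0.001], [-0.001, 0.0, -1.0]]
wrist_force: [0.2, 0.1, 0.3]
gripper_width: 0.306
gripper_force: 0.0
```

Request:
apply_moves:
  moves:
    - [[0, 0, 0], 0]
    - [[0, 0, -0.005], 0]
    - [[0, 0, -0.01], 0]
    - [[0, 0, -0.02], 0]
    - [[0, 0, -0.03], 0]

```text
time_s: 8.18
tcp_pos: [0.513, 0.1675, 0.1712]
ee_rot: [[-0.888, -0.46, -0.005], [-0.46, 0.888, -0.003], [0.005, -0.0, -1.0]]
wrist_force: [-0.2, -0.3, -0.1]
gripper_width: 0.118
gripper_force: 0.0
```

```bash
python3 - <<'E'
from h import *
p=imaging.capture("wrist");s=r.sense();print(s["time_s"],np.round(s["tcp_pos"],4),s["gripper_width"],s["gripper_force"])
print(maskline(p,"tube",s["tcp_pos"][2]+.012))
cv2.imwrite("pics/w3.png",p["frame"])
for n in("scene","top"):
    p=imaging.capture(n);print(n,maskline(p,"tube",s["tcp_pos"][2]+.012))
    L=models.cut_out(p,"tray")[0];c,_=cv2.findContours(L["region"].astype(np.uint8),0,2);c=max(c,key=cv2.contourArea)
    q=cv2.approxPolyDP(cv2.convexHull(c),4,True)[:,0]
    print("tray rim",[np.round(atz(p,u,.02)[:2],3).tolist() for u in q.astype(float)])
    f=p["frame"]
    x,y=L["extent"][0]*640,L["extent"][1]*400
    print("tray px",q.tolist())
    for t in("carousel","dial_keeper","dial_grip","dial_opening","pedestal","bolt_handle"):
        for l in models.place_of(p,t)[:4]: print(t,round(l["confidence"],2),np.round(px(p,l["at"]),1))
E
```

```text
8.2333 [0.5177 0.1693 0.1796] 0.11795703916550171 0.0
{'conf': 0.96, 'mid': array([0.5203, 0.1714]), 'ang': np.float64(26.8), 'len': np.float64(0.0886), 'wid': np.float64(0.0199)}
scene {'conf': 0.76, 'mid': array([0.4692, 0.3238]), 'ang': np.float64(25.9), 'len': np.float64(0.0956), 'wid': np.float64(0.0622)}
tray rim [[0.386, -0.278], [0.382, -0.094], [0.48, -0.1], [0.485, -0.286]]
tray px [[413, 190], [397, 208], [371, 201], [389, 184]]
carousel 0.83 [308.6 243.5]
dial_keeper 0.84 [288.2 238.2]
dial_grip 0.61 [307.4 220.7]
dial_opening 0.84 [310.  241.5]
pedestal 0.88 [312.3 209. ]
pedestal 0.22 [288.3 240.8]
bolt_handle 0.44 [309.4 180. ]
top {'conf': 0.4, 'mid': array([ 0.3819, -0.1947]), 'ang': np.float64(88.7), 'len': np.float64(0.151), 'wid': np.float64(0.0942)}
tray rim [[0.488, -0.132], [0.479, -0.289], [0.383, -0.289], [0.388, -0.128]]
tray px [[400, 239], [438, 253], [432, 276], [392, 262]]
carousel 0.81 [313.  204.7]
dial_keeper 0.7 [296.1 194.5]
dial_grip 0.56 [294.5 193.1]
pedestal 0.64 [332.1 197.1]
pedestal 0.6 [245.9 206.4]
bolt_handle 0.42 [312.2 203.7]
```

View pics/w3.png

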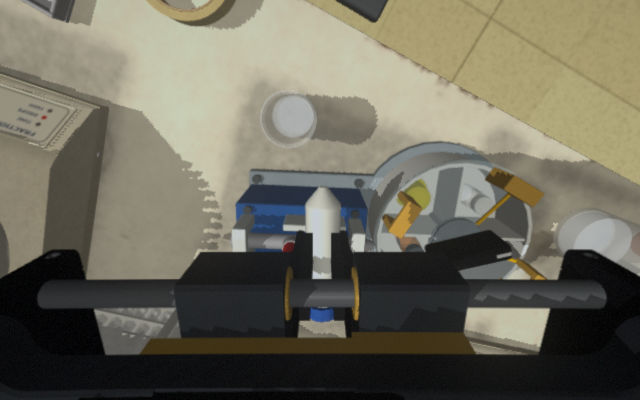

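```bash
python3 - <<'E'
from h import *
p=imaging.capture("wrist");s=r.sense();R=np.array(s["ee_rot"]);T=np.array(s["tcp_pos"])
for uv in((322,188),(322,312),(305,215),(341,215)):
  for z in(.1205,.19): X=atz(p,uv,z);print(uv,z,np.round(X,4),np.round(R.T@(X-T),4))
print("eye",R.T@(p["eye"]-T)); print(proj(p,T))
for n in("top","scene"):
    q=imaging.capture(n);cv2.imwrite(f"pics/{n}2.png",q["frame"])
a=cv2.imread("pics/scene2.png")[140:260,240:400]
cv2.imwrite("pics/s2c.png",cv2.resize(a,(800,600),interpolation=2))
E
```

```text
(322, 188) 0.1205 [0.5018 0.162  0.1205] [0.0141 0.0003 0.0516]
(322, 188) 0.19 [0.4835 0.1523 0.19  ] [ 0.0348  0.0001 -0.0179]
(322, 312) 0.1205 [0.6052 0.2156 0.1205] [-0.1024  0.0003  0.0516]
(322, 312) 0.19 [0.5563 0.1901 0.19  ] [-0.0472  0.0001 -0.0179]
(305, 215) 0.1205 [0.5284 0.1603 0.1205] [-0.0088 -0.0135  0.0516]
(305, 215) 0.19 [0.5022 0.1511 0.19  ] [ 0.0187 -0.0096 -0.0179]
(341, 215) 0.1205 [0.515  0.1862 0.1205] [-0.0088  0.0157  0.0516]
(341, 215) 0.19 [0.4928 0.1693 0.19  ] [ 0.0187  0.0109 -0.0179]
eye [ 0.08432893 -0.00036699 -0.18365751]
[[321.7771061  231.84995536]]
```

View pics/s2c.png

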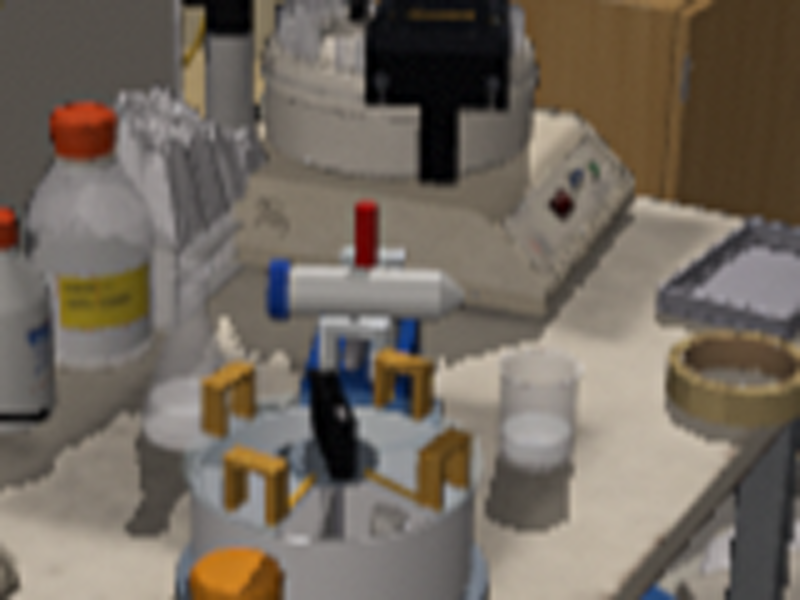

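Request:
apply_moves:
  moves:
    - [[-0.006, 0.001, 0], 0]
    - [[0, 0, 0], 0]
    - [[0, 0, 0], 0]
    - [[0, 0, 0], 0]
    - [[0, 0, 0], 0]
  hand: 0.055

```text
time_s: 9.75
tcp_pos: [0.5193, 0.1719, 0.172]
ee_rot: [[-0.888, -0.46, -0.0], [-0.46, 0.888, -0.0], [0.0, -0.0, -1.0]]
wrist_force: [0.2, -0.1, -0.5]
gripper_width: 0.404
gripper_force: 0.0
```

Request:
apply_moves:
  moves:
    - [[0, 0, 0], 0]
    - [[0, 0, 0], 0]
    - [[0, 0, 0], 0]
    - [[0, 0, 0], 0]
    - [[0, 0, 0.01], 0]

```text
time_s: 10.17
tcp_pos: [0.5207, 0.1725, 0.1637]
ee_rot: [[-0.888, -0.46, 0.004], [-0.46, 0.888, 0.002], [-0.005, -0.0, -1.0]]
wrist_force: [0.7, -0.2, 1.0]
gripper_width: 0.627
gripper_force: 0.0
```

```bash
python3 - <<'E'
from h import *
p=imaging.capture("wrist");s=r.sense();R=np.array(s["ee_rot"]);T=np.array(s["tcp_pos"])
print(T,s["gripper_width"],s["time_s"]); L=models.cut_out(p,"tube")
if L:
  m=L[0]["region"];ys,xs=np.nonzero(m);print(L[0]["confidence"],ys.min(),xs[ys==ys.min()].mean())
  tip=(xs[ys==ys.min()].mean(),ys.min());X=atz(p,tip,.1205);print(X,R.T@(X-T))
  for y in range(ys.min()+5,ys.min()+40,6):
    a=xs[ys==y];print(y,[np.round((R.T@(atz(p,(u,y),.1205)-T))[:2],4).tolist() for u in(a.min(),a.max())])
E
```

```text
[0.51856999 0.17174184 0.16018051] 0.6221705468366029 10.2167
0.59 178 322.0
[0.49904023 0.16159343 0.1205    ] [ 2.19484676e-02 -6.95533530e-05  3.97140347e-02]
183 [[0.018, -0.0061], [0.018, 0.006]]
189 [[0.0133, -0.0107], [0.0133, 0.0098]]
195 [[0.0085, -0.0123], [0.0085, 0.0122]]
201 [[0.0036, -0.0139], [0.0036, 0.0131]]
207 [[-0.0013, -0.0132], [-0.0013, 0.0131]]
213 [[-0.0063, -0.0133], [-0.0063, 0.0132]]
```

Request:
apply_moves:
  moves:
    - [[0, 0, 0.02], 0]
    - [[0, 0, 0.02], 0]
    - [[0, 0, 0.015], 0]
    - [[0, 0, 0.004], 0]
    - [[0, 0, 0], 0]

```text
time_s: 10.68
tcp_pos: [0.5185, 0.1713, 0.1016]
ee_rot: [[-0.888, -0.46, -0.003], [-0.46, 0.888, -0.002], [0.004, -0.0, -1.0]]
wrist_force: [-0.2, 0.4, -0.3]
gripper_width: 0.63
gripper_force: 0.0
```

Request:
apply_moves:
  moves:
    - [[0, 0, 0], 0]
    - [[0, 0, 0], 0]
    - [[0, 0, 0], 0]
    - [[0, 0, 0], 0]
    - [[0, 0, 0], 0]
  hand: 0.01

```text
time_s: 11.1
tcp_pos: [0.5195, 0.1721, 0.1037]
ee_rot: [[-0.888, -0.46, 0.001], [-0.46, 0.888, 0.001], [-0.001, 0.0, -1.0]]
wrist_force: [-0.3, 0.1, 0.1]
gripper_width: 0.339
gripper_force: 0.0
```

Request:
apply_moves:
  moves:
    - [[0, 0, 0], 0]
    - [[0, 0, 0], 0]
    - [[0, 0, 0], 0]

```text
time_s: 11.35
tcp_pos: [0.5195, 0.172, 0.1034]
ee_rot: [[-0.888, -0.46, 0.001], [-0.46, 0.888, 0.0], [-0.001, -0.0, -1.0]]
wrist_force: [0.5, 0.2, 1.8]
gripper_width: 0.28
gripper_force: 28.2
```

Request:
apply_moves:
  moves:
    - [[0, 0, 0], 0]
    - [[0, 0, -0.003], 0]
    - [[0, 0, -0.004], 0]
    - [[0, 0, -0.005], 0]
    - [[0, 0, 0], 0]

```text
time_s: 11.77
tcp_pos: [0.52, 0.1723, 0.1163]
ee_rot: [[-0.888, -0.46, 0.002], [-0.46, 0.888, 0.001], [-0.002, -0.0, -1.0]]
wrist_force: [0.5, -0.5, -0.8]
gripper_width: 0.283
gripper_force: 27.9
```

Request:
apply_moves:
  moves:
    - [[0, 0, -0.01], 0]
    - [[0, 0, -0.015], 0]
    - [[0, 0, -0.015], 0]
    - [[0, 0, 0], 0]

```text
time_s: 12.1
tcp_pos: [0.5213, 0.1728, 0.1588]
ee_rot: [[-0.888, -0.461, 0.006], [-0.461, 0.888, 0.003], [-0.007, -0.0, -1.0]]
wrist_force: [0.6, -0.2, 0.0]
gripper_width: 0.282
gripper_force: 27.9
```

```bash
python3 - <<'E'
from h import *
p=imaging.capture("wrist");s=r.sense();R=np.array(s["ee_rot"]);T=np.array(s["tcp_pos"])
print(T,s["gripper_width"],s["gripper_force"],s["time_s"],s["wrist_force"])
a=p["frame"][130:345,220:440]
q=imaging.capture("scene");b=q["frame"][150:250,260:380]
cv2.imwrite("pics/w4.png",np.hstack([cv2.resize(a,(400,400),interpolation=2),cv2.resize(b,(400,400),interpolation=2)]))
E
```

```text
[0.52031169 0.17254987 0.15705402] 0.2777747908698118 27.88589358329773 12.15 [-0.6556848   1.2157562  -0.99623347]
```

View pics/w4.png

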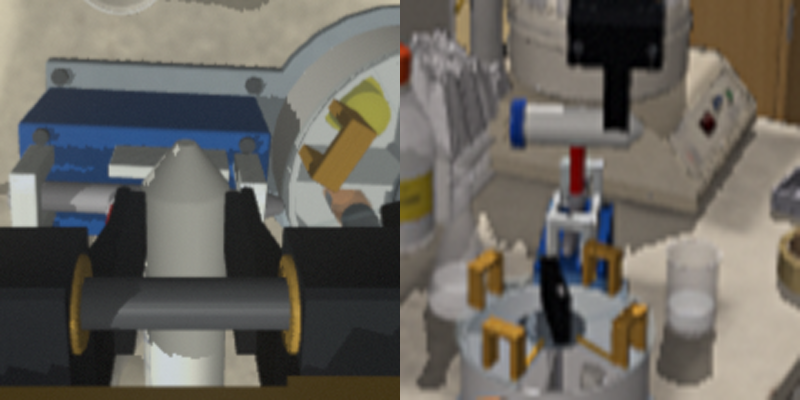

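Request:
apply_moves:
  moves:
    - [[0, 0, -0.02], 0]
    - [[0, 0, -0.03], 0]
    - [[0, 0, -0.03], 0]
    - [[0, 0, -0.01], 0]
    - [[0, 0, 0], -5]

```text
time_s: 12.62
tcp_pos: [0.5205, 0.1725, 0.2476]
ee_rot: [[-0.844, -0.537, 0.005], [-0.537, 0.844, 0.003], [-0.005, -0.0, -1.0]]
wrist_force: [-0.3, -0.4, -0.7]
gripper_width: 0.28
gripper_force: 27.9
```

Request:
apply_moves:
  moves:
    - [[0, 0, 0], -6.8]
    - [[0, 0, 0], -6.8]
    - [[0, 0, 0], -6.8]
    - [[0, 0, 0], -6.8]
    - [[0, 0, 0], -6.8]

```text
time_s: 13.03
tcp_pos: [0.5185, 0.1716, 0.2434]
ee_rot: [[-0.396, -0.918, -0.003], [-0.918, 0.396, -0.001], [0.002, 0.002, -1.0]]
wrist_force: [0.2, 0.1, -0.7]
gripper_width: 0.28
gripper_force: 27.9
```

Request:
apply_moves:
  moves:
    - [[0, 0, 0], -6.8]
    - [[0, 0, 0], -6.8]
    - [[0, 0, 0], -5]
    - [[0, 0, 0], -2]
    - [[0.02, 0.003, 0], 0]

```text
time_s: 13.45
tcp_pos: [0.5153, 0.1537, 0.243]
ee_rot: [[-0.049, -0.999, -0.002], [-0.999, 0.049, -0.0], [0.001, 0.002, -1.0]]
wrist_force: [0.5, -0.4, 0.7]
gripper_width: 0.278
gripper_force: 27.9
```

Request:
apply_moves:
  moves:
    - [[0.034, 0.0054, 0], 0]
    - [[0.034, 0.0054, 0], 0]
    - [[0.034, 0.0054, 0], 0]
    - [[0.034, 0.0054, 0], 0]
    - [[0.034, 0.0054, 0], 0]

```text
time_s: 13.87
tcp_pos: [0.4779, -0.0176, 0.2437]
ee_rot: [[-0.052, -0.999, -0.002], [-0.999, 0.052, -0.0], [0.0, 0.002, -1.0]]
wrist_force: [0.4, -0.4, -0.2]
gripper_width: 0.28
gripper_force: 27.9
```

Request:
apply_moves:
  moves:
    - [[0.034, 0.0054, 0], 0]
    - [[0.034, 0.0054, 0], 0]
    - [[0.034, 0.0054, 0], 0]
    - [[0.034, 0.0054, 0], 0]
    - [[0, 0, 0], 0]

```text
time_s: 14.28
tcp_pos: [0.4483, -0.1547, 0.2437]
ee_rot: [[-0.059, -0.998, -0.003], [-0.998, 0.059, -0.0], [0.0, 0.003, -1.0]]
wrist_force: [0.9, 0.7, -0.8]
gripper_width: 0.283
gripper_force: 27.9
```

```bash
python3 - <<'E'
from h import *
p=imaging.capture("wrist");s=r.sense();R=np.array(s["ee_rot"]);T=np.array(s["tcp_pos"])
print(T,np.round(R,3).tolist(),s["gripper_width"],s["gripper_force"],s["time_s"],np.round(s["joints"],1))
cv2.imwrite("pics/w5.png",p["frame"])
L=models.cut_out(p,"tray")
for l in L[:1]:
    c,_=cv2.findContours(l["region"].astype(np.uint8),0,2);c=max(c,key=cv2.contourArea)
    q=cv2.approxPolyDP(cv2.convexHull(c),4,True)[:,0]
    print(l["confidence"],[(u.tolist(),np.round(atz(p,u,.02)[:2],3).tolist()) for u in q.astype(float)])
for l in models.place_of(p,"tray")[:1]: print(l["confidence"],atz(p,px(p,l["at"]),0))
for l in models.place_of(p,"tube")[:1]: print(l["confidence"],px(p,l["at"]))
print(maskline(p,"tube",T[2]+.017))
E
```

```text
[ 0.44898799 -0.15302185  0.2436402 ] [[-0.058, -0.998, -0.003], [-0.998, 0.058, 0.0], [-0.0, 0.003, -1.0]] 0.28257490290057036 27.8867769241333 14.3333 [  0.8   5.4 -15.5  -0.  -69.2  -4.1]
0.79 [([365.0, 48.0], [0.388, -0.288]), ([361.0, 180.0], [0.396, -0.126]), ([289.0, 181.0], [0.493, -0.13]), ([283.0, 49.0], [0.485, -0.293])]
0.8 [ 0.44075677 -0.2093979   0.        ]
0.67 [322.88 276.4 ]
{'conf': 0.67, 'mid': array([ 0.4497, -0.133 ]), 'ang': np.float64(86.4), 'len': np.float64(0.0928), 'wid': np.float64(0.0297)}
```

View pics/w5.png

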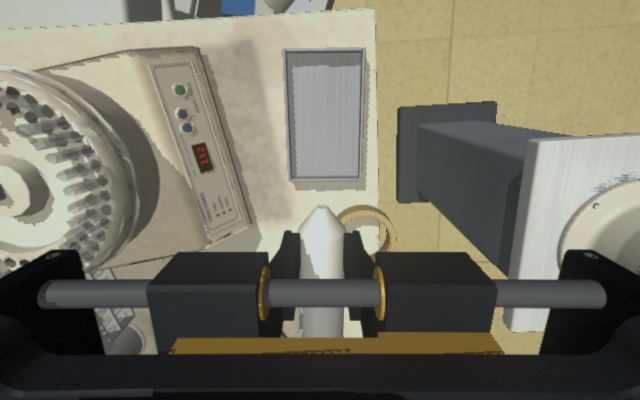

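Request:
apply_moves:
  moves:
    - [[0.0301, 0.0018, 0], 0]
    - [[0.0301, 0.0018, 0], 0]
    - [[0.0301, 0.0018, 0], 0]
    - [[0, 0, 0.03], 0]
    - [[0, 0, 0.035], 0]

```text
time_s: 14.95
tcp_pos: [0.4429, -0.2415, 0.1815]
ee_rot: [[-0.053, -0.999, 0.007], [-0.999, 0.053, -0.002], [0.001, -0.007, -1.0]]
wrist_force: [0.4, -0.6, -1.7]
gripper_width: 0.28
gripper_force: 27.9
```

Request:
apply_moves:
  moves:
    - [[0, 0, 0.035], 0]
    - [[0, 0, 0.035], 0]
    - [[0, 0, 0.035], 0]
    - [[0, 0, 0.02], 0]
    - [[0, 0, 0], 0]

```text
time_s: 15.37
tcp_pos: [0.4372, -0.2387, 0.0505]
ee_rot: [[-0.052, -0.999, -0.01], [-0.999, 0.052, 0.003], [-0.002, 0.01, -1.0]]
wrist_force: [0.5, -0.0, 0.2]
gripper_width: 0.284
gripper_force: 27.9
```

```bash
python3 - <<'E'
from h import *
s=r.sense();print(np.round(s["tcp_pos"],4),s["gripper_width"],s["gripper_force"],s["time_s"],np.round(s["ee_rot"],3).tolist())
p=imaging.capture("wrist")
for l in models.cut_out(p,"tray")[:1]:
    c,_=cv2.findContours(l["region"].astype(np.uint8),0,2);c=max(c,key=cv2.contourArea)
    q=cv2.approxPolyDP(cv2.convexHull(c),4,True)[:,0]
    print(l["confidence"],[(u.tolist(),np.round(atz(p,u,.02)[:2],3).tolist()) for u in q.astype(float)])
print(maskline(p,"tube",s["tcp_pos"][2]+.017))
p=imaging.capture("top")
print(maskline(p,"tube",s["tcp_pos"][2]+.017))
E
```

```text
[ 0.4372 -0.2387  0.0505] 0.28414681950952436 27.88554936647415 15.3667 [[-0.052, -0.999, -0.01], [-0.999, 0.052, 0.003], [-0.002, 0.01, -1.0]]
0.61 [([388.0, 142.0], [0.389, -0.289]), ([383.0, 246.0], [0.391, -0.21]), ([374.0, 261.0], [0.398, -0.198]), ([269.0, 260.0], [0.479, -0.203]), ([254.0, 250.0], [0.49, -0.213]), ([246.0, 156.0], [0.487, -0.285]), ([250.0, 140.0], [0.483, -0.296])]
{'conf': 0.83, 'mid': array([ 0.4385, -0.2173]), 'ang': np.float64(86.5), 'len': np.float64(0.0922), 'wid': np.float64(0.0285)}
{'conf': 0.53, 'mid': array([0.4779, 0.1089]), 'ang': np.float64(79.9), 'len': np.float64(0.044), 'wid': np.float64(0.0257)}
```

Request:
apply_moves:
  moves:
    - [[0, 0, 0.012], 0]
    - [[0, 0, 0.012], 0]
    - [[0, 0, 0.009], 0]
    - [[0, 0, 0.005], 0]
    - [[0, 0, 0], 0]

```text
time_s: 16.03
tcp_pos: [0.4402, -0.2407, 0.0168]
ee_rot: [[-0.053, -0.999, -0.001], [-0.999, 0.053, 0.0], [-0.0, 0.001, -1.0]]
wrist_force: [-0.6, -0.7, 0.7]
gripper_width: 0.282
gripper_force: 27.9
```

Request:
apply_moves:
  moves:
    - [[0, 0, 0.002], 0]
    - [[0, 0, 0.001], 0]
    - [[0, 0, 0.001], 0]
    - [[0, 0, 0], 0]

```text
time_s: 16.37
tcp_pos: [0.4406, -0.2409, 0.0132]
ee_rot: [[-0.053, -0.999, 0.0], [-0.999, 0.053, -0.0], [0.0, -0.0, -1.0]]
wrist_force: [0.3, 0.4, -0.5]
gripper_width: 0.282
gripper_force: 27.9
```

Request:
apply_moves:
  moves:
    - [[0, 0, 0.002], 0]
    - [[0, 0, 0.0015], 0]
    - [[0, 0, 0.001], 0]
    - [[0, 0, 0], 0]
    - [[0, 0, 0], 0]

```text
time_s: 16.78
tcp_pos: [0.4403, -0.2408, 0.0084]
ee_rot: [[-0.053, -0.999, -0.0], [-0.999, 0.053, 0.0], [-0.0, 0.0, -1.0]]
wrist_force: [0.2, -0.2, -1.2]
gripper_width: 0.284
gripper_force: 27.9
```

Request:
apply_moves:
  moves:
    - [[0, 0, 0], 0]
    - [[0, 0, 0], 0]
    - [[0, 0, 0], 0]
    - [[0, 0, 0], 0]
    - [[0, 0, 0], 0]
  hand: 0.045

```text
time_s: 17.2
tcp_pos: [0.4404, -0.2409, 0.0086]
ee_rot: [[-0.053, -0.999, 0.0], [-0.999, 0.053, -0.0], [0.0, -0.0, -1.0]]
wrist_force: [-0.4, -0.5, -0.1]
gripper_width: 0.502
gripper_force: 0.0
```

Request:
apply_moves:
  moves:
    - [[0, 0, -0.015], 0]
    - [[0, 0, -0.03], 0]
    - [[0, 0, -0.04], 0]
    - [[0, 0, -0.04], 0]
    - [[0, 0, -0.04], 0]

```text
time_s: 17.62
tcp_pos: [0.4398, -0.2407, 0.1754]
ee_rot: [[-0.053, -0.999, -0.0], [-0.999, 0.053, 0.0], [-0.0, 0.0, -1.0]]
wrist_force: [1.1, -0.5, 0.5]
gripper_width: 0.514
gripper_force: 0.0
```

Request:
apply_moves:
  moves:
    - [[0, 0, -0.04], 0]
    - [[0, 0, -0.04], 0]
    - [[0, 0, -0.02], 0]
    - [[0, 0, 0], 0]

```text
time_s: 17.95
tcp_pos: [0.443, -0.2419, 0.2797]
ee_rot: [[-0.052, -0.999, 0.012], [-0.999, 0.052, -0.004], [0.003, -0.012, -1.0]]
wrist_force: [1.3, -0.1, 0.2]
gripper_width: 0.517
gripper_force: 0.0
```

```bash
python3 - <<'E'
from h import *
s=r.sense();print(np.round(s["tcp_pos"],4),s["time_s"])
for n in("wrist","scene","top"):
    p=imaging.capture(n); print(n,maskline(p,"tube",.02))
    for l in models.place_of(p,"tube")[:1]: print(l["confidence"],atz(p,px(p,l["at"]),.004))
    cv2.imwrite(f"pics/{n}6.png",p["frame"])
E
```

```text
[ 0.443  -0.2419  0.2797] 17.95
wrist {'conf': 0.72, 'mid': array([ 0.4426, -0.2045]), 'ang': np.float64(86.3), 'len': np.float64(0.1192), 'wid': np.float64(0.0351)}
0.86 [ 0.43589377 -0.21221233  0.004     ]
scene {'conf': 0.54, 'mid': array([ 0.443 , -0.2063]), 'ang': np.float64(88.9), 'len': np.float64(0.1435), 'wid': np.float64(0.0403)}
0.43 [ 0.44900604 -0.23229166  0.004     ]
top {'conf': 0.76, 'mid': array([ 0.4402, -0.2063]), 'ang': np.float64(86.0), 'len': np.float64(0.1095), 'wid': np.float64(0.0327)}
0.72 [ 0.42634245 -0.1893702   0.004     ]
```

Request:
apply_moves:
  moves:
    - [[-0.036, -0.0026, 0], 0]
    - [[-0.036, -0.0026, 0], 0]
    - [[-0.036, -0.0026, 0], 0]
    - [[-0.036, -0.0026, 0], 0]
    - [[-0.036, -0.0026, 0], 0]

```text
time_s: 18.82
tcp_pos: [0.4626, -0.0603, 0.2733]
ee_rot: [[-0.053, -0.999, -0.0], [-0.999, 0.053, -0.0], [0.0, 0.0, -1.0]]
wrist_force: [1.3, 1.0, -0.6]
gripper_width: 0.515
gripper_force: 0.0
```

Request:
apply_moves:
  moves:
    - [[-0.036, -0.0026, 0], 0]
    - [[-0.036, -0.0026, 0], 0]
    - [[-0.036, -0.0026, 0], 0]
    - [[-0.036, -0.0026, 0], 0]
    - [[-0.036, -0.0026, 0], 0]

```text
time_s: 19.23
tcp_pos: [0.4851, 0.1191, 0.2733]
ee_rot: [[-0.052, -0.999, -0.0], [-0.999, 0.052, -0.0], [0.0, 0.0, -1.0]]
wrist_force: [1.3, -0.9, -0.3]
gripper_width: 0.519
gripper_force: 0.0
```

Request:
apply_moves:
  moves:
    - [[-0.036, -0.0026, 0], 0]
    - [[-0.036, -0.0026, 0], 0]
    - [[-0.036, -0.0026, 0], 0]
    - [[-0.02, -0.0026, 0], 0]
    - [[0, 0, 0], -6.8]

```text
time_s: 19.65
tcp_pos: [0.5028, 0.2484, 0.2719]
ee_rot: [[0.071, -0.997, -0.001], [-0.997, -0.071, -0.001], [0.001, 0.001, -1.0]]
wrist_force: [0.4, 0.1, -0.5]
gripper_width: 0.515
gripper_force: 0.0
```

Request:
apply_moves:
  moves:
    - [[0, 0, 0], -6.8]
    - [[0, 0, 0], -6.8]
    - [[0, 0, 0], -6.8]
    - [[0, 0, 0], -6.8]
    - [[0, 0, 0], -6.8]

```text
time_s: 20.07
tcp_pos: [0.5024, 0.2446, 0.2729]
ee_rot: [[0.617, -0.787, -0.001], [-0.787, -0.617, -0.001], [0.0, 0.001, -1.0]]
wrist_force: [-0.4, 0.5, 0.1]
gripper_width: 0.516
gripper_force: 0.0
```

Request:
apply_moves:
  moves:
    - [[0, 0, 0], 0]
    - [[0, 0, 0], 0]
    - [[0, 0, 0], 0]
  hand: 0.06

```text
time_s: 20.32
tcp_pos: [0.5024, 0.2445, 0.2732]
ee_rot: [[0.611, -0.792, -0.0], [-0.792, -0.611, -0.0], [0.0, 0.001, -1.0]]
wrist_force: [0.5, 0.3, 0.6]
gripper_width: 0.648
gripper_force: 0.0
```

```bash
python3 - <<'E'
from h import *
s=r.sense();T=np.array(s["tcp_pos"]);R=np.array(s["ee_rot"]);print(np.round(T,4),np.round(R,3).tolist(),s["time_s"],np.round(s["joints"],1))
p=imaging.capture("wrist");f=p["frame"];cv2.imwrite("pics/w7.png",f)
for t,z in dict(dial_keeper=.1,dial_opening=.081,bolt_handle=.165,dial_grip=.116,bolt_tip=.096,pedestal=.08).items():
    for L in models.place_of(p,t)[:2]:
        u=px(p,L["at"]);print(t,round(L["confidence"],2),np.round(u),np.round(atz(p,u,z),4))
h=cv2.cvtColor(f,cv2.COLOR_BGR2HSV)
m=cv2.inRange(h,(10,120,90),(28,255,255))
n,lab,st,ce=cv2.connectedComponentsWithStats(m)
for i in range(1,n):
    if st[i,4]>40:
        ys,xs=np.nonzero(lab==i);W=np.array([atz(p,(x,y),.112)[:2] for x,y in zip(xs,ys)]);print("yellow",st[i],np.round(ce[i]),np.round(W.mean(0),4))
m=(f.max(2)<60).astype(np.uint8);n,lab,st,ce=cv2.connectedComponentsWithStats(m)
for i in range(1,n):
    if st[i,4]>150:
        ys,xs=np.nonzero(lab==i);(c,wh,a)=cv2.minAreaRect(np.array([atz(p,(x,y),.119)[:2] for x,y in zip(xs,ys)],np.float32));print("black",st[i],np.round(c,4),np.round(wh,4),a)
E
```

```text
[0.5024 0.2445 0.2732] [[0.611, -0.792, -0.0], [-0.792, -0.611, -0.0], [0.0, 0.001, -1.0]] 20.3167 [ 42.6  13.1  -1.9  -0.  -75.1  -4.9]
dial_keeper 0.65 [259. 251.] [0.5014 0.377  0.1   ]
dial_opening 0.76 [298. 236.] [0.4693 0.3376 0.081 ]
bolt_handle 0.56 [323.  75.] [0.5623 0.1641 0.165 ]
dial_grip 0.63 [294. 215.] [0.4969 0.3039 0.116 ]
bolt_tip 0.86 [305. 142.] [0.5368 0.2306 0.096 ]
pedestal 0.89 [318.  87.] [0.5612 0.1739 0.08  ]
yellow [ 69 114  16  10 117] [ 76. 118.] [0.7457 0.3573]
yellow [315 155  30  28 385] [329. 170.] [0.4971 0.2366]
yellow [234 161  28  30 366] [248. 175.] [0.5669 0.2988]
yellow [307 220  42  39 461] [333. 242.] [0.4373 0.3052]
yellow [273 222  14  26  66] [279. 234.] [0.4963 0.3375]
yellow [199 267  13  53 243] [203. 294.] [0.525  0.4657]
yellow [437 276   8  44 185] [441. 298.] [0.278  0.2825]
yellow [ 236  325  333   30 5272] [412. 343.] [0.2583 0.3595]
black [140   0  14  35 197] [0.7272 0.2246] [0.0091 0.0312] 16.038902282714844
black [522   0  31  24 216] [ 0.4381 -0.0106] [0.0349 0.013 ] 4.473490238189697
black [ 47   5  32   9 161] [0.7937 0.267 ] [0.0281 0.006 ] 42.1092643737793
black [  0   7  46  69 920] [0.8091 0.3194] [0.0804 0.0162] 87.5776138305664
black [132  43  40  32 190] [0.7075 0.253 ] [0.0046 0.043 ] 85.77096557617188
black [ 431  121  209  108 3776] [0.3055 0.1122] [0.2158 0.0988] 50.17148971557617
black [284 184  18  57 671] [0.5003 0.3014] [0.0159 0.0695] 41.934268951416016
black [ 206  231   67   58 1600] [0.4978 0.3959] [0.1133 0.0545] 84.42982482910156
black [ 371  232   62   49 1501] [0.3609 0.2662] [0.0777 0.0654] 37.76128387451172
black [    0   249   640   151 66594] [0.3742 0.4141] [0.8964 0.2388] 37.490753173828125
```

```bash
cat > lines.py <<'E'
from h import *
import sys
def run(p,reg,z=.08,minl=14):
    f=p["frame"];g=cv2.cvtColor(f,cv2.COLOR_BGR2GRAY)
    L=cv2.createLineSegmentDetector().detect(g)[0][:,0]
    out=[]
    for a,b,c,d in L:
        if np.hypot(c-a,d-b)<minl: continue
        A,B=atz(p,(a,b),z),atz(p,(c,d),z);m=(A+B)/2
        if reg(m[:2]): out.append((np.degrees(np.arctan2(*(B-A)[1::-1]))%180,np.linalg.norm(B-A),m[:2],np.round([a,b,c,d])))
    return out
if __name__=="__main__":
    p=imaging.capture("wrist")
    for o in sorted(run(p,lambda m:np.hypot(*(m-[.53,.24]))<.15),key=lambda o:o[0]): print(round(o[0],1),round(o[1]*1000),np.round(o[2],3),o[3])
    bgr=p["frame"].astype(int);m=((bgr[...,0]>bgr[...,2]+40)).astype(np.uint8)
    print(cv2.connectedComponentsWithStats(m)[2][1:])
E
python3 lines.py
```

```text
5.5 29 [0.477 0.139] [384. 102. 405. 116.]
20.4 28 [0.448 0.336] [322. 247. 302. 241.]
22.5 59 [0.481 0.273] [299. 188. 343. 200.]
22.8 25 [0.468 0.372] [275. 252. 293. 256.]
23.1 31 [0.524 0.233] [326. 151. 301. 145.]
24.5 45 [0.541 0.32 ] [278. 198. 243. 190.]
24.7 39 [0.589 0.113] [350.  28. 315.  19.]
24.8 39 [0.536 0.225] [293. 133. 325. 140.]
25.2 44 [0.585 0.125] [309.  30. 349.  40.]
25.2 41 [0.542 0.303] [252. 179. 284. 186.]
26.1 42 [0.458 0.282] [347. 212. 315. 206.]
39.0 21 [0.546 0.245] [302. 144. 284. 145.]
39.5 18 [0.492 0.106] [412.  77. 396.  77.]
39.8 24 [0.456 0.358] [306. 251. 288. 252.]
39.9 17 [0.634 0.214] [238.  75. 253.  75.]
47.7 17 [0.493 0.1  ] [399.  73. 414.  70.]
49.4 35 [0.444 0.353] [294. 256. 320. 252.]
56.6 19 [0.448 0.185] [394. 152. 379. 157.]
63.6 36 [0.568 0.268] [280. 142. 254. 155.]
72.5 20 [0.457 0.12 ] [425. 101. 410. 112.]
75.5 34 [0.577 0.266] [251. 151. 273. 134.]
80.7 37 [0.447 0.298] [319. 232. 340. 214.]
84.3 31 [0.409 0.323] [349. 245. 332. 260.]
85.8 19 [0.577 0.322] [232. 184. 241. 173.]
87.6 35 [0.425 0.32 ] [341. 235. 324. 253.]
8
[... 1374 characters left out ...]
3. 270. 249.]
128.9 20 [0.514 0.309] [284. 207. 283. 192.]
129.3 60 [0.654 0.235] [224. 107. 217.  51.]
130.2 17 [0.639 0.179] [261.  54. 259.  37.]
131.1 66 [0.486 0.311] [298. 189. 302. 237.]
132.5 47 [0.489 0.335] [290. 242. 285. 209.]
136.3 22 [0.453 0.252] [348. 186. 350. 202.]
144.5 39 [0.54  0.361] [250. 231. 239. 204.]
145.3 27 [0.539 0.339] [250. 196. 258. 215.]
146.3 20 [0.468 0.225] [351. 163. 355. 178.]
155.2 17 [0.663 0.216] [219.  52. 228.  67.]
157.5 16 [0.476 0.105] [418.  91. 412.  78.]
163.9 20 [0.485 0.216] [342. 150. 352. 163.]
175.6 25 [0.649 0.169] [267.  40. 248.  22.]
176.5 38 [0.512 0.348] [256. 214. 279. 231.]
[[ 286   19   38  115 1359]
 [ 319   30   41  113 1400]]
```

Request:
apply_moves:
  moves:
    - [[0, 0, 0], -4.2]
    - [[-0.0231, -0.0187, 0], 0]
    - [[-0.023, -0.0186, 0], 0]
    - [[0, 0, 0.03], 0]
    - [[0, 0, 0.03], 0]
  hand: 0.055

```text
time_s: 21.13
tcp_pos: [0.5002, 0.3062, 0.2144]
ee_rot: [[0.67, -0.742, 0.004], [-0.742, -0.67, 0.004], [-0.0, -0.005, -1.0]]
wrist_force: [0.4, -0.6, -0.1]
gripper_width: 0.634
gripper_force: 0.0
```

Request:
apply_moves:
  moves:
    - [[0, 0, 0.03], 0]
    - [[0, 0, 0.03], 0]
    - [[0, 0, 0], 0]
    - [[0, 0, 0], 0]

```text
time_s: 21.47
tcp_pos: [0.4991, 0.3032, 0.1527]
ee_rot: [[0.669, -0.743, -0.002], [-0.743, -0.669, -0.003], [0.001, 0.003, -1.0]]
wrist_force: [0.2, 0.2, 0.6]
gripper_width: 0.632
gripper_force: 0.0
```

```bash
python3 - <<'E'
from h import *
s=r.sense();T=np.array(s["tcp_pos"]);R=np.array(s["ee_rot"]);print(np.round(T,4),np.round(R,3).tolist(),s["time_s"],s["gripper_width"])
p=imaging.capture("wrist");f=p["frame"];cv2.imwrite("pics/w8.png",f)
for x in(-.03,.03):
  for y in(-.007,.007):
    X=T+R@[x,y,0];X[2]=.119;print(proj(p,X)[0].round(1))
L=cv2.createLineSegmentDetector().detect(cv2.cvtColor(f,cv2.COLOR_BGR2GRAY))[0][:,0]
for l in L:
    a,b=atz(p,l[:2],.119),atz(p,l[2:],.119)
    A,B=R.T@(a-T),R.T@(b-T)
    if np.linalg.norm(A-B)>.02 and max(abs(A[:2]))<.06 and max(abs(B[:2]))<.06: print(l.round(),A[:2].round(4),B[:2].round(4))
E
```

```text
[0.4991 0.3032 0.1527] [[0.669, -0.743, -0.002], [-0.743, -0.669, -0.003], [0.001, 0.003, -1.0]] 21.4667 0.63161326939426
[312.3 249.3]
[330.4 249.2]
[311.6 174.2]
[331.1 174.2]
[385. 230. 396. 252.] [-0.014   0.0485] [-0.0322  0.0581]
[272. 278. 371. 278.] [-0.0556 -0.0397] [-0.0559  0.0394]
[311. 239. 309. 183.] [-0.0216 -0.0081] [ 0.0233 -0.0089]
[368. 264. 370. 233.] [-0.0435  0.0369] [-0.0164  0.0368]
[328. 164. 329. 251.] [0.0372 0.0047] [-0.0312  0.0056]
[309. 273. 347. 269.] [-0.0509 -0.0097] [-0.0473  0.0203]
[273. 232. 274. 261.] [-0.0153 -0.0369] [-0.0399 -0.0372]
[278. 137. 259. 159.] [ 0.0563 -0.0298] [ 0.0413 -0.0444]
[309. 225. 296. 263.] [-0.0092 -0.0098] [-0.0419 -0.02  ]
[258. 161. 306. 175.] [ 0.0399 -0.0446] [ 0.0296 -0.0112]
[267. 218. 292. 237.] [-0.0039 -0.0409] [-0.0194 -0.0224]
[293. 187. 242. 172.] [ 0.0205 -0.0206] [ 0.0317 -0.0569]
[343. 186. 382. 197.] [0.0213 0.016 ] [0.0123 0.0446]
[394. 216. 349. 203.] [-0.0027  0.0548] [0.0078 0.0203]
[353. 234. 375. 214.] [-0.0172  0.0239] [-0.0008  0.0403]
[367. 141. 393. 169.] [0.0534 0.0319] [0.0339 0.0507]
```

Request:
apply_moves:
  moves:
    - [[0, -0.0015, 0.02], -0.9]
    - [[0, 0, 0.02], 0]
    - [[0, 0, 0.015], 0]
    - [[0, 0, 0.006], 0]
    - [[0, 0, 0], 0]

```text
time_s: 21.93
tcp_pos: [0.501, 0.3051, 0.0933]
ee_rot: [[0.68, -0.733, 0.001], [-0.733, -0.68, 0.0], [0.0, -0.001, -1.0]]
wrist_force: [-0.4, -0.2, 1.1]
gripper_width: 0.629
gripper_force: 0.0
```

Request:
apply_moves:
  moves:
    - [[0, 0, 0], 0]
    - [[0, 0, 0], 0]
    - [[0, 0, 0], 0]
    - [[0, 0, 0], 0]
    - [[0, 0, 0], 0]
  hand: 0.0

```text
time_s: 22.35
tcp_pos: [0.5008, 0.3051, 0.0933]
ee_rot: [[0.681, -0.733, 0.001], [-0.733, -0.681, 0.001], [-0.0, -0.001, -1.0]]
wrist_force: [-0.3, -0.3, -0.7]
gripper_width: 0.342
gripper_force: 0.0
```

Request:
apply_moves:
  moves:
    - [[0, 0, 0], 0]
    - [[0, 0, 0], 0]
    - [[0, 0, 0], 0]
    - [[0, 0, 0], 0]
    - [[0, 0, 0], 0]

```text
time_s: 22.77
tcp_pos: [0.5, 0.3043, 0.0926]
ee_rot: [[0.68, -0.733, -0.001], [-0.733, -0.68, -0.001], [0.0, 0.001, -1.0]]
wrist_force: [-1.9, -1.0, 2.6]
gripper_width: 0.155
gripper_force: 30.0
```

Request:
apply_moves:
  moves:
    - [[0, 0, 0], 2]
    - [[0, 0, 0], 5]
    - [[0, 0, 0], 6]
    - [[0, 0, 0], 6]
    - [[0, 0, 0], 6]

```text
time_s: 23.18
tcp_pos: [0.499, 0.3037, 0.0926]
ee_rot: [[0.302, -0.953, -0.003], [-0.953, -0.302, -0.003], [0.001, 0.004, -1.0]]
wrist_force: [-5.3, -2.2, 5.0]
gripper_width: 0.153
gripper_force: 30.0
```

Request:
apply_moves:
  moves:
    - [[0, 0, 0], 6]
    - [[0, 0, 0], 6]
    - [[0, 0, 0], 6]
    - [[0, 0, 0], 6]
    - [[0, 0, 0], 6]

```text
time_s: 23.6
tcp_pos: [0.4976, 0.3036, 0.0926]
ee_rot: [[-0.215, -0.977, -0.005], [-0.977, 0.215, -0.003], [0.004, 0.005, -1.0]]
wrist_force: [-9.7, -0.5, 7.8]
gripper_width: 0.152
gripper_force: 30.0
```

Request:
apply_moves:
  moves:
    - [[0, 0.0015, 0], 6]
    - [[0, 0, 0], 6]
    - [[0, 0, 0], 6]
    - [[0, 0, 0], 6]
    - [[0, 0, 0], 6]

```text
time_s: 24.02
tcp_pos: [0.4964, 0.3043, 0.0926]
ee_rot: [[-0.674, -0.738, -0.005], [-0.738, 0.674, -0.002], [0.005, 0.002, -1.0]]
wrist_force: [-9.8, -0.0, 5.7]
gripper_width: 0.15
gripper_force: 30.0
```

Request:
apply_moves:
  moves:
    - [[0, 0, 0], 6]
    - [[0, 0, 0], 6]
    - [[0, 0, 0], 6]
    - [[0, 0, 0], 6]
    - [[0, 0, 0], 6]

```text
time_s: 24.43
tcp_pos: [0.4957, 0.3054, 0.0925]
ee_rot: [[-0.953, -0.302, -0.005], [-0.302, 0.953, -0.0], [0.005, 0.001, -1.0]]
wrist_force: [-12.1, 3.8, 7.8]
gripper_width: 0.153
gripper_force: 30.0
```

Request:
apply_moves:
  moves:
    - [[0, 0, 0], 6]
    - [[0, 0, 0], 6]
    - [[0, 0, 0], 6]
    - [[0, 0, 0], 6]
    - [[0, 0, 0], 6]

```text
time_s: 24.85
tcp_pos: [0.4957, 0.3068, 0.0926]
ee_rot: [[-0.977, 0.215, -0.005], [0.215, 0.977, 0.002], [0.005, 0.001, -1.0]]
wrist_force: [-13.3, 5.7, 6.8]
gripper_width: 0.148
gripper_force: 30.0
```

Request:
apply_moves:
  moves:
    - [[0.001, 0.001, 0], 4]
    - [[0.001, 0, 0], 3]
    - [[0, 0, 0], 0.7]
    - [[0, 0, 0], 0]
    - [[0, 0, 0], 0]

```text
time_s: 25.27
tcp_pos: [0.4957, 0.3072, 0.0926]
ee_rot: [[-0.941, 0.339, -0.002], [0.339, 0.941, 0.001], [0.002, -0.0, -1.0]]
wrist_force: [-6.8, 1.4, 3.8]
gripper_width: 0.153
gripper_force: 30.0
```

```bash
python3 - <<'E'
from lines import *
s=r.sense();R=np.array(s["ee_rot"]);print(np.round(s["tcp_pos"],4),np.degrees(np.arctan2(R[1,0],R[0,0])),s["time_s"],np.round(s["wrist_force"],1),np.round(s["moment"],2),np.round(s["joints"],1))
for n in("wrist","top","scene"):
    p=imaging.capture(n);cv2.imwrite(f"pics/{n}9.png",p["frame"])
    for t,z in dict(dial_keeper=.1,dial_opening=.081,vial_amber=.04,bolt_tip=.096).items():
        for L in models.place_of(p,t)[:2]:
            u=px(p,L["at"]);print(n,t,round(L["confidence"],2),np.round(u),np.round(atz(p,u,z),4))
E
```

```text
[0.4957 0.3072 0.0926] 160.19089459854465 25.2667 [-6.8  1.4  3.8] [ 0.59  2.04 -0.  ] [ 4.760e+01  2.370e+01 -1.380e+01 -1.000e-01 -5.260e+01 -1.573e+02]
wrist bolt_tip 0.56 [503.  49.] [0.428  0.4329 0.096 ]
top dial_keeper 0.18 [373. 254.] [ 0.3699 -0.048   0.1   ]
top dial_opening 0.7 [303. 188.] [0.5503 0.293  0.081 ]
top dial_opening 0.38 [333. 195.] [0.56   0.1696 0.081 ]
top vial_amber 0.67 [249. 208.] [0.4143 0.4759 0.04  ]
top bolt_tip 0.66 [314. 194.] [0.5312 0.2403 0.096 ]
scene dial_keeper 0.59 [311. 217.] [0.5131 0.2538 0.1   ]
scene dial_opening 0.85 [296. 227.] [0.5347 0.2973 0.081 ]
scene vial_amber 0.45 [307. 217.] [0.5826 0.1613 0.04  ]
```

Request:
apply_moves:
  moves:
    - [[0, 0, 0], 0]
    - [[0, 0, 0], 0]
    - [[0, 0, 0], 0]
    - [[0, 0, 0], 0]
    - [[0, 0, -0.02], 0]
  hand: 0.055

```text
time_s: 26.43
tcp_pos: [0.4953, 0.3047, 0.1087]
ee_rot: [[-0.94, 0.34, -0.007], [0.34, 0.94, -0.005], [0.004, -0.007, -1.0]]
wrist_force: [-0.6, -0.4, -0.3]
gripper_width: 0.446
gripper_force: 0.0
```

Request:
apply_moves:
  moves:
    - [[0, 0, -0.04], 0]
    - [[0, 0, -0.04], 0]
    - [[0, 0, -0.04], 0]
    - [[0, 0, -0.04], 0]
    - [[0, 0, 0], 0]

```text
time_s: 26.85
tcp_pos: [0.5014, 0.3086, 0.2826]
ee_rot: [[-0.941, 0.338, 0.015], [0.339, 0.941, 0.01], [-0.011, 0.015, -1.0]]
wrist_force: [1.4, 0.6, 1.0]
gripper_width: 0.629
gripper_force: 0.0
```

```bash
python3 - <<'E'
from lines import *
s=r.sense();print(np.round(s["tcp_pos"],4),s["time_s"],np.round(s["wrist_force"],1))
p=imaging.capture("wrist");cv2.imwrite("pics/w10.png",p["frame"])
for t,z in dict(dial_keeper=.1,dial_opening=.081,vial_amber=.04,bolt_tip=.096,bolt_handle=.165,dial_grip=.116).items():
    for L in models.place_of(p,t)[:2]:
        u=px(p,L["at"]);print(t,round(L["confidence"],2),np.round(u),np.round(atz(p,u,z),4))
for o in sorted(run(p,lambda m:np.hypot(*(m-[.51,.28]))<.13,.119),key=lambda o:o[0]):
    if o[1]>.022: print(round(o[0],1),round(o[1]*1000),np.round(o[2],3),o[3])
f=p["frame"]; cv2.imwrite("pics/w10c.png",cv2.resize(f[90:310,180:480],(800,587),interpolation=2))
E
```

```text
[0.5014 0.3086 0.2826] 26.85 [1.4 0.6 1. ]
dial_keeper 0.91 [279. 204.] [0.5293 0.2449 0.1   ]
dial_opening 0.66 [316. 193.] [0.5374 0.2919 0.081 ]
vial_amber 0.54 [312. 176.] [0.5241 0.2906 0.04  ]
bolt_tip 0.6 [270. 207.] [0.5306 0.2314 0.096 ]
bolt_handle 0.82 [217. 280.] [0.5698 0.163  0.165 ]
dial_grip 0.75 [316. 168.] [0.4984 0.3061 0.116 ]
dial_grip 0.48 [282. 182.] [0.5006 0.2626 0.116 ]
24.2 28 [0.528 0.24 ] [264. 202. 281. 218.]
24.6 24 [0.518 0.332] [336. 169. 350. 184.]
25.0 31 [0.451 0.301] [286. 120. 307. 140.]
25.3 22 [0.52  0.326] [346. 187. 333. 174.]
25.3 35 [0.536 0.222] [272. 230. 250. 211.]
25.6 31 [0.453 0.295] [303. 144. 282. 124.]
26.8 29 [0.524 0.252] [290. 211. 271. 195.]
51.6 27 [0.436 0.352] [348. 105. 324.  96.]
57.9 29 [0.424 0.347] [316.  88. 342.  94.]
63.7 27 [0.545 0.282] [322. 212. 299. 210.]
69.6 127 [0.636 0.262] [272. 278. 371. 278.]
77.6 33 [0.423 0.327] [326.  95. 295.  99.]
78.3 25 [0.533 0.301] [312. 199. 333. 196.]
87.6 23 [0.551 0.306] [341. 206. 323. 212.]
96.3 43 [0.573 0.274] [298. 241. 329. 226.]
100.9 29 [0.578 0.237] [276. 251. 296. 2
[... 609 characters left out ...]
39] [370. 201. 352. 217.]
116.4 36 [0.571 0.173] [246. 248. 227. 267.]
117.0 51 [0.501 0.407] [420. 124. 386. 157.]
117.6 32 [0.548 0.245] [292. 214. 275. 232.]
120.0 28 [0.404 0.339] [307.  86. 324.  64.]
129.3 67 [0.605 0.275] [336. 234. 309. 275.]
137.3 37 [0.518 0.352] [353. 185. 366. 156.]
144.1 31 [0.528 0.36 ] [373. 164. 365. 189.]
147.2 34 [0.6   0.211] [276. 256. 271. 278.]
158.2 31 [0.571 0.224] [274. 233. 274. 256.]
159.9 49 [0.485 0.304] [311. 179. 310. 137.]
160.0 64 [0.497 0.314] [322. 137. 322. 192.]
160.3 40 [0.616 0.332] [368. 262. 369. 233.]
163.7 31 [0.471 0.25 ] [263. 176. 259. 149.]
169.8 31 [0.499 0.372] [370. 136. 373. 163.]
177.8 26 [0.479 0.258] [267. 156. 275. 177.]
```

View pics/w10c.png

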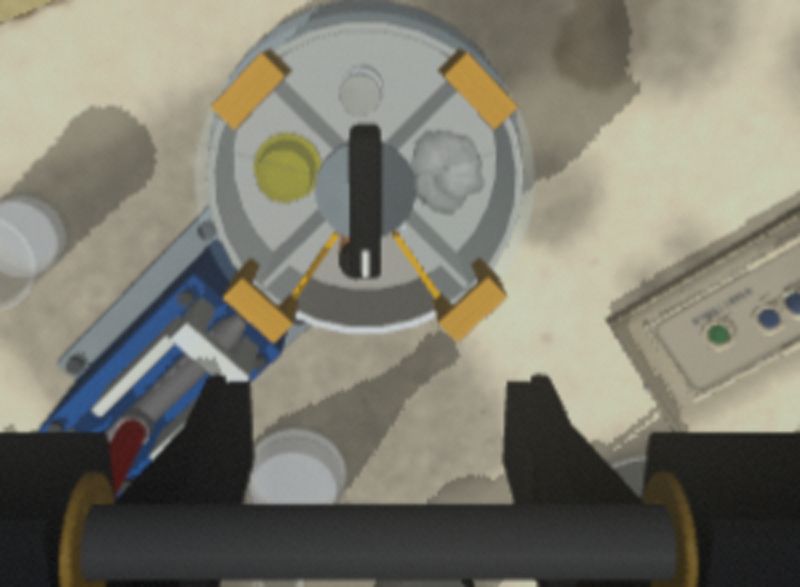

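Request:
apply_moves:
  moves:
    - [[0, 0, 0], -6.5]
    - [[0, 0, 0], -6.5]
    - [[0, 0, 0], -6.5]
    - [[0, 0, 0], -6.5]
    - [[0, 0, 0], -6.5]
  hand: 0.045

```text
time_s: 27.62
tcp_pos: [0.4971, 0.3063, 0.2713]
ee_rot: [[-0.974, -0.225, -0.002], [-0.225, 0.974, -0.002], [0.002, -0.001, -1.0]]
wrist_force: [0.8, 0.5, -0.5]
gripper_width: 0.523
gripper_force: 0.0
```

Request:
apply_moves:
  moves:
    - [[0, 0, 0], -6.5]
    - [[0, 0, 0], -5.9]
    - [[0, -0.0315, 0], 0]
    - [[0, -0.0315, 0], 0]
    - [[0, -0.0315, 0], 0]

```text
time_s: 28.03
tcp_pos: [0.5373, 0.2202, 0.2713]
ee_rot: [[-0.905, -0.425, -0.002], [-0.425, 0.905, -0.002], [0.002, -0.001, -1.0]]
wrist_force: [0.0, 0.8, 0.5]
gripper_width: 0.515
gripper_force: 0.0
```

Request:
apply_moves:
  moves:
    - [[0, -0.0315, 0], 0]
    - [[-0.002, -0.0315, 0], 0]
    - [[0, 0, 0.03], 0]
    - [[0, 0, 0.02], 0]
    - [[0, 0, 0], 0]

```text
time_s: 28.45
tcp_pos: [0.563, 0.1628, 0.2166]
ee_rot: [[-0.907, -0.422, -0.011], [-0.422, 0.907, -0.004], [0.012, 0.001, -1.0]]
wrist_force: [-0.9, 0.4, -0.8]
gripper_width: 0.514
gripper_force: 0.0
```

Request:
apply_moves:
  moves:
    - [[0, 0, 0], 0]
    - [[0, 0, 0], 0]
    - [[0, 0, 0], 0]

```text
time_s: 28.7
tcp_pos: [0.5667, 0.1655, 0.2241]
ee_rot: [[-0.905, -0.425, 0.003], [-0.425, 0.905, 0.001], [-0.003, -0.0, -1.0]]
wrist_force: [0.2, 0.7, 0.8]
gripper_width: 0.516
gripper_force: 0.0
```

```bash
cat > red.py <<'E'
from h import *
s=r.sense();T=np.array(s["tcp_pos"]);R=np.array(s["ee_rot"]);print(np.round(T,4),np.degrees(np.arctan2(R[1,0],R[0,0])),s["time_s"],np.round(s["wrist_force"],1),s["gripper_width"])
p=imaging.capture("wrist");f=p["frame"];h=cv2.cvtColor(f,cv2.COLOR_BGR2HSV)
m=cv2.inRange(h,(0,120,50),(9,255,255))|cv2.inRange(h,(172,120,50),(180,255,255))
n,lab,st,ce=cv2.connectedComponentsWithStats(m)
for i in range(1,n):
    if st[i,4]>25:
        X=atz(p,ce[i],.14);A=[(R.T@(atz(p,u,z)-T))[:2].round(4).tolist() for u,z in (((ce[i][0],st[i,1]),.12),((ce[i][0],st[i,1]+st[i,3]),.165))]
        print(st[i],ce[i].round(),"tool xy: upper row@.12, lower row@.165",A,"left/right y@.165",[(R.T@(atz(p,(u,st[i,1]+st[i,3]-4),.165)-T))[1].round(4) for u in(st[i,0],st[i,0]+st[i,2])])
for l in models.place_of(p,"bolt_handle")[:2]:
    X=atz(p,px(p,l["at"]),.165);print(round(l["confidence"],2),px(p,l["at"]).round(),X.round(4),(R.T@(X-T)).round(4))
E
python3 red.py
```

```text
[0.5667 0.1655 0.2241] -154.8664751788313 28.7 [0.2 0.7 0.8] 0.5159697533547609
[  0  48  29  14 212] [14. 54.] tool xy: upper row@.12, lower row@.165 [[0.1194, -0.2551], [0.1049, -0.2181]] left/right y@.165 [np.float64(-0.2265), np.float64(-0.2066)]
[313 175  16  30 387] [320. 190.] tool xy: upper row@.12, lower row@.165 [[0.0112, -0.0013], [-0.0029, -0.0012]] left/right y@.165 [np.float64(-0.0071), np.float64(0.0061)]
[535 312  13  12  95] [542. 317.] tool xy: upper row@.12, lower row@.165 [[-0.1433, 0.2404], [-0.121, 0.2055]] left/right y@.165 [np.float64(0.1986), np.float64(0.2104)]
```

Request:
apply_moves:
  moves:
    - [[0.003, 0, 0.025], 0]
    - [[0, 0, 0.025], 0]
    - [[0, 0, 0.025], 0]
    - [[0, 0, 0.018], 0]
    - [[0, 0, 0], 0]

```text
time_s: 29.22
tcp_pos: [0.5607, 0.1628, 0.1261]
ee_rot: [[-0.906, -0.424, -0.007], [-0.424, 0.906, -0.003], [0.007, 0.0, -1.0]]
wrist_force: [-0.7, 0.1, -0.3]
gripper_width: 0.513
gripper_force: 0.0
```

Request:
apply_moves:
  moves:
    - [[0, 0, 0], 0]
    - [[0, 0, 0], 0]
    - [[0, 0, 0], 0]
    - [[0, 0.004, 0], 0]
    - [[0, 0.004, 0], 0]
  hand: 0.028

```text
time_s: 29.63
tcp_pos: [0.5603, 0.1711, 0.1308]
ee_rot: [[-0.906, -0.424, 0.002], [-0.424, 0.906, 0.001], [-0.002, -0.0, -1.0]]
wrist_force: [1.5, -1.2, 1.2]
gripper_width: 0.334
gripper_force: 1.3
```

Request:
apply_moves:
  moves:
    - [[0, 0.004, 0], 0]
    - [[0, 0.004, 0], 0]
    - [[0, 0.004, 0], 0]
    - [[0, 0.004, 0], 0]
    - [[0, 0, 0], 0]

```text
time_s: 30.05
tcp_pos: [0.5528, 0.186, 0.1297]
ee_rot: [[-0.905, -0.424, 0.0], [-0.424, 0.905, 0.0], [-0.001, 0.0, -1.0]]
wrist_force: [1.3, -1.1, 0.5]
gripper_width: 0.325
gripper_force: 0.5
```

Request:
apply_moves:
  moves:
    - [[0, 0.003, 0], 0]
    - [[0, 0.003, 0], 0]
    - [[0, 0.003, 0], 0]
    - [[0, 0.003, 0], 0]
    - [[0, 0, 0], 0]

```text
time_s: 30.47
tcp_pos: [0.5476, 0.1967, 0.1294]
ee_rot: [[-0.906, -0.424, -0.0], [-0.424, 0.906, 0.0], [0.0, 0.0, -1.0]]
wrist_force: [0.1, -1.0, 0.2]
gripper_width: 0.321
gripper_force: 0.6
```

Request:
apply_moves:
  moves:
    - [[0, 0.003, 0], 0]
    - [[0, 0.003, 0], 0]
    - [[0, 0.002, 0], 0]
    - [[0, 0, 0], 0]

```text
time_s: 30.8
tcp_pos: [0.546, 0.1995, 0.1294]
ee_rot: [[-0.906, -0.424, 0.001], [-0.424, 0.906, -0.007], [0.002, -0.007, -1.0]]
wrist_force: [10.4, -14.1, -1.7]
gripper_width: 0.322
gripper_force: 8.5
```

Request:
apply_moves:
  moves:
    - [[0, 0.002, 0], 0]
    - [[0, 0, 0], 0]
    - [[0, 0, 0], 0]

```text
time_s: 31.05
tcp_pos: [0.5459, 0.1997, 0.1294]
ee_rot: [[-0.906, -0.423, 0.002], [-0.423, 0.906, -0.009], [0.002, -0.009, -1.0]]
wrist_force: [14.0, -18.6, -3.0]
gripper_width: 0.325
gripper_force: 11.1
```

```bash
python3 - <<'E'
from h import *
s=r.sense();T=np.array(s["tcp_pos"]);print(T.round(4),s["wrist_force"])
y=np.array([-.421,.907])
for n in("scene","top","wrist"):
    p=imaging.capture(n);cv2.imwrite(f"pics/{n}11.png",p["frame"])
    for t,z in dict(dial_grip=.116,bolt_tip=.096,bolt_handle=.165,dial_opening=.081,dial_keeper=.1,pedestal=.08).items():
        for l in models.place_of(p,t)[:2]:
            X=atz(p,px(p,l["at"]),z);print(n,t,round(l["confidence"],2),px(p,l["at"]).round(),X.round(4),"along y from axis",((X[:2]-[.497,.306])@y).round(4))
E
```

```text
[0.5459 0.1997 0.1294] [ 13.97453386 -18.59463719  -2.9850015 ]
scene dial_grip 0.85 [305. 217.] [0.5083 0.2934 0.116 ] along y from axis -0.0162
scene bolt_tip 0.46 [310. 221.] [0.5072 0.2695 0.096 ] along y from axis -0.0374
scene bolt_handle 0.67 [309. 182.] [0.5673 0.1788 0.165 ] along y from axis -0.145
scene bolt_handle 0.25 [305. 219.] [0.4512 0.3845 0.165 ] along y from axis 0.0904
scene dial_opening 0.76 [294. 226.] [0.5404 0.2959 0.081 ] along y from axis -0.0274
scene dial_keeper 0.91 [306. 217.] [0.5227 0.2648 0.1   ] along y from axis -0.0482
scene dial_keeper 0.74 [313. 245.] [0.4306 0.3827 0.1   ] along y from axis 0.0975
scene pedestal 0.58 [310. 210.] [0.5594 0.1845 0.08  ] along y from axis -0.1365
top dial_grip 0.58 [293. 193.] [0.5039 0.3161 0.116 ] along y from axis 0.0062
top bolt_tip 0.48 [307. 197.] [0.511  0.2622 0.096 ] along y from axis -0.0456
top bolt_handle 0.4 [327. 185.] [0.5557 0.1937 0.165 ] along y from axis -0.1266
top bolt_handle 0.24 [222. 203.] [0.3616 0.5448 0.165 ] along y from axis 0.2736
top dial_opening 0.45 [305. 186.] [0.5594 0.2875 0.081
[... 233 characters left out ...]
1774 0.08  ] along y from axis -0.1405
top pedestal 0.2 [369. 255.] [ 0.3699 -0.0369  0.08  ] along y from axis -0.2575
wrist dial_grip 0.93 [490. 228.] [0.4998 0.3045 0.116 ] along y from axis -0.0026
wrist bolt_tip 0.58 [275. 276.] [0.6106 0.1885 0.096 ] along y from axis -0.1544
wrist bolt_handle 0.68 [307. 262.] [0.5502 0.1934 0.165 ] along y from axis -0.1245
wrist bolt_handle 0.68 [410. 210.] [0.5012 0.2282 0.165 ] along y from axis -0.0723
wrist dial_opening 0.66 [427. 246.] [0.5405 0.2922 0.081 ] along y from axis -0.0308
wrist dial_opening 0.22 [615. 198.] [0.4441 0.4009 0.081 ] along y from axis 0.1084
wrist pedestal 0.65 [425. 245.] [0.5408 0.2908 0.08  ] along y from axis -0.0322
```

Request:
apply_moves:
  moves:
    - [[0, -0.004, 0], 0]
    - [[0, -0.003, 0], 0]
    - [[0, 0, 0], 0]
    - [[0, 0, 0], 0]
    - [[0, 0, 0], 0]
  hand: 0.045

```text
time_s: 32.52
tcp_pos: [0.5461, 0.1995, 0.1294]
ee_rot: [[-0.905, -0.424, -0.001], [-0.424, 0.905, 0.0], [0.0, 0.001, -1.0]]
wrist_force: [0.0, 0.2, -0.4]
gripper_width: 0.51
gripper_force: 0.0
```

Request:
apply_moves:
  moves:
    - [[0, 0, -0.02], 0]
    - [[0, 0, -0.03], 0]
    - [[0, 0, -0.03], 0]
    - [[0, 0, -0.03], 0]
    - [[0, 0, 0], 0]

```text
time_s: 32.93
tcp_pos: [0.5496, 0.2009, 0.2469]
ee_rot: [[-0.905, -0.426, 0.012], [-0.426, 0.905, 0.006], [-0.013, -0.0, -1.0]]
wrist_force: [1.7, -0.3, 0.8]
gripper_width: 0.513
gripper_force: 0.0
```

Request:
apply_moves:
  moves:
    - [[0, 0, 0], 0]
    - [[0, 0, 0], 0]
    - [[0, 0, 0], 0]

```text
time_s: 33.18
tcp_pos: [0.5456, 0.1988, 0.238]
ee_rot: [[-0.906, -0.424, -0.003], [-0.424, 0.906, -0.001], [0.003, 0.0, -1.0]]
wrist_force: [0.0, 1.3, -0.3]
gripper_width: 0.515
gripper_force: 0.0
```

```bash
python3 red.py; python3 - <<'E'
from lines import *
p=imaging.capture("wrist");y=np.array([-.421,.907])
for t,z in dict(dial_grip=.116,bolt_tip=.096,bolt_handle=.165,dial_opening=.081,vial_amber=.015).items():
    for l in models.place_of(p,t)[:1]:
        X=atz(p,px(p,l["at"]),z);print(t,round(l["confidence"],2),X.round(4),((X[:2]-[.497,.306])@y).round(4))
for o in run(p,lambda m:np.hypot(*(m-[.498,.306]))<.03,.119):
    if o[1]>.03: print(round(o[0],1),round(o[1]*1000),np.round(o[2],3))
for n in("scene","top"):
    p=imaging.capture(n);print(n,maskline(p,"tube",.02))
    for l in models.place_of(p,"bolt_handle")[:1]:X=atz(p,px(p,l["at"]),.165);print(X.round(4),((X[:2]-[.497,.306])@y).round(4))
    for t in("beaker","flask","bottle","spare_tube","tape"):
        for l in models.place_of(p,t)[:1]:print(t,atz(p,px(p,l["at"]),0).round(3)[:2],end=" ")
E
```

```text
[0.5456 0.1988 0.238 ] -154.9003897280148 33.1833 [ 0.   1.3 -0.3] 0.5148126673474935
[617 173   7  10  36] [620. 177.] tool xy: upper row@.12, lower row@.165 [[0.0093, 0.2935], [0.0118, 0.2522]] left/right y@.165 [np.float64(0.2484), np.float64(0.2541)]
[306 177  15  29 349] [313. 192.] tool xy: upper row@.12, lower row@.165 [[0.0057, -0.0083], [-0.0088, -0.0074]] left/right y@.165 [np.float64(-0.0136), np.float64(-0.0005)]
0.88 [317. 201.] [0.5512 0.1968 0.165 ] [-0.0044 -0.0042  0.073 ]
dial_grip 0.76 [0.4982 0.3047 0.116 ] -0.0016
bolt_tip 0.9 [0.517 0.259 0.096] -0.0511
bolt_handle 0.9 [0.5514 0.1932 0.165 ] -0.1252
dial_opening 0.82 [0.5384 0.2923 0.081 ] -0.0298
vial_amber 0.59 [0.5392 0.2875 0.015 ] -0.0345
160.9 61 [0.501 0.311]
160.1 53 [0.493 0.286]
scene {'conf': 0.55, 'mid': array([ 0.443 , -0.2015]), 'ang': np.float64(89.1), 'len': np.float64(0.1299), 'wid': np.float64(0.0379)}
[0.5573 0.1941 0.165 ] -0.1269
beaker [0.468 0.099] flask [0.67  0.208] bottle [0.448 0.48 ] spare_tube [0.415 0.596] tape [ 0.402 -0.072] top {'conf': 0.74, 'mid': array([ 0.4409, -0.2057]), 'ang': np.float64(84.5), 'len': np.float64(0.1083), 'wid': np.float64(0.0341)}
[0.5453 0.191  0.165 ] -0.1246
beaker [0.466 0.106] flask [0.662 0.202] bottle [0.434 0.491] spare_tube [0.407 0.605] tape [ 0.392 -0.043]
```

```bash
python3 -c "
from station import r
print(r.finish_job())"
```

```text
the job is handed in; nothing more can be done
None
```

The job is handed in, though no verdict came back. By the last camera check the dial opening is over the amber vial, the bolt is through the keeper against its stop, and the blue-capped tube lies flat in the tray. The other things on the bench read within a few centimetres of their start in the camera estimates, about as far apart as the two cameras put them.

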